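# Right the toppled gas bottle and bar it in its stand

## Robot

A 6-joint arm with a two-finger parallel gripper is mounted at the origin on the work surface. World frame = base frame: x ahead of the robot, y to its left, z up, the work surface at z = 0. Lengths are in m, angles in rad, forces in N, time in s.
With the tool pointing down it reaches from about 0.375 to 0.9 m from the base axis. Payload 3.1 kg.
Tool frame: the origin (TCP) lies midway between the tips of the shut fingers; the grasp point (between the pads) lies 19 mm behind it (grip_depth is the distance from the TCP to the grasp point, in m); y points along the fingers, z is the direction in which the jaws open and shut, and the axes are right-handed (so a half turn about y gives the same grasp; the last joint's range is limited). The gripper opens to 85 mm and grips with 20 to 120 N. Pads are 22 mm wide; open, the fingers measure 114 mm over their backs; the gripper's body (76 mm by 85 mm) begins 54 mm behind the grasp point. The pads swing forward as they close: fully open they stand 13 mm farther back than shut.
Start: joints at [0.971, 0.527, 1.433, -0, 1.181, -0.178], TCP at [0.256, 0.57, 0.231] pointing down, gripper open.
Joint ranges: [-3.08, 3.08], [-0.75, 2.2], [0.22, 2.44], [-1.43, 4.57], [0, 2.65], [-2.85, 2.85]. Speed limits (rad/s): [2.79, 2.79, 3.14, 3.14, 3.14, 3.14].

## Interface

Orientations are given as a unit quaternion [x, y, z, w].
In Python, from station import sense, snapshot, camera_model, sign_off, grip_depth gives the robot as it stands.
- The arm moves only by the tool play_rows, never from a script. Its argument "deltas" is a list of rows, each a list of 6 numbers: the shift along the tool's x, y, z in m, then the turn, a rotation vector about the tool's x, y, z in rad. A call has 1 to 12 rows; each row is the pose to reach, as a shift and turn from the pose commanded when the call began, along the tool's axes at that moment; what a row does not reach only later rows make up. A row lasts 1/10 s, in which the tool goes at most 50 mm and 8.59 degrees, less where a joint would pass 70% of its speed; a pose out of reach is approached as far as the arm can. A call with a gripper value outside its range is refused whole. "gripper" is the finger opening in m, from 0 to 0.0854, set as the call begins (left out, the last holds). The fingers move at their own pace and stop on an object; "force" is the grip in N (left out, the last holds). Time passes only in rows, so rows that repeat a pose let the fingers close. It gives the time, the measured TCP pose, the force and the opening at its end, in the units of the state.
- sense(): the state, without advancing time (a new reading comes with each control period).
- snapshot(name): name is "scene" or "top"; returns the picture (400x640x3 uint8, red, green, blue); there is no depth.
- camera_model(name): a dict with "fx", "fy", "cx", "cy" (pixels), "distortion" ([k1, k2, p1, p2, k3] as OpenCV has them; the pictures are not rectified), "camera_from_world" (4x4, takes a point from world to camera coordinates). Camera axes: x right, y up, looking along -z (the intrinsics and any distortion apply to the point x, -y, -z); pixel columns grow to the right and rows downward; lengths in m; the calibration is good to about 2 mm. A picture is of the moment at which its call begins. camera_model takes no time and is no camera call.
- sign_off(): hands the job in, once; it reports no verdict.
The state is a dict: "t": time; "q": joint angles; "qd": joint speeds; "tau": joint torques, N m; "tcp_pos": TCP position; "tool_rot": TCP orientation; "force": force on the tool from outside, world axes, zero at the start; "ft_torque": the same for the moment, N m; "finger_gap": opening from 0.0 (shut) to 1.0 (fully open).
Only numpy, scipy, OpenCV 4.12 (cv2) and the standard library are available. Lean on these libraries where they do the work, as an engineer would, in place of code of your own. Each camera call takes 0.05 s, during which the arm holds its last target.

## Task

The small gas bottle has toppled out of its bench stand and lies with its foot still in the mouth of the stand. Butt its foot against the stand's back plate and tip the bottle up by its valve end until it stands upright in the stand, keeping its foot down on the bench all the while; then swing the stand's retaining bar fully shut across its front. Leave the other things on the bench where they are.

Things in the scene. Friction and masses are not known exactly. Their poses are not given: they have to be found in the camera images.
- bottle: Loose gas bottle, 0.55 to 0.85 kg: aluminium cylinder 84 mm in diameter, 205 mm long over all, black boot at the foot, rounded shoulder, brass valve and black handwheel. Origin: middle of the flat foot face, on the axis; its x axis runs from foot to valve and points up when it stands. Lying, the axis is 42 mm above the bench. Past about 63 degrees it tips upright of itself.
- bottle_boot (a point): Middle of the eight-sided black boot, on the axis 15 mm from the foot face: hard plastic that slides easily (friction about 0.35), 30 mm long, 84 mm across flats, 91 mm across corners; a flat keeps the lying bottle from rolling. At the start the foot is 15 to 48 mm short of the back plate and the valve points away from it, roughly to the robot's right.
- bottle_wheel (a point): Centre of the handwheel, on the axis 197.5 mm from the foot face: a disc 36 mm in diameter, 15 mm thick. Lying, its lowest edge is 24 mm above the bench: room to hook fingertips under. Between it and the straight body (0 to 140 mm from the foot): shoulder to 170 mm, valve 24 mm in diameter with an outlet reaching 25 mm to one side.
- stand: Stand fixed to the bench, 20 mm aluminium profile with an upright steel back plate, open to the robot's right, no floor (the bottle stands on the bench). Origin: on the bench, middle of the back plate's front face; x points into the plate (robot's left), y towards the robot. Side rails (20 mm high) and front posts (125 mm high, x -95 to -115 mm) leave 130 mm clear between y -65 and +65 mm.
- stand_back (a point): Middle of the top edge of the back plate's front face, 150 mm above the bench; the plate is 130 mm wide and flat down to the bench. As the bottle is raised, the upper edge of its foot slides down this plate and the lower edge slides out along the bench. It belongs upright against the plate, its axis at about stand x -42 mm, y 0.
- bar (a joint): Angle of the stand's retaining bar: 0 shut across the open front; growing as it swings out, at pi/2 it points straight out of the stand and beyond that it leans away from the robot, up to 2.4 rad. Starts between 1.75 and 2.05. A stiff hinge: it stays where it is left and needs about 1 N at its end.
- bar_hinge (a point): The bar's vertical hinge axis, on the front post far from the robot (stand x -120, y -75 mm), at the bar's mid height, 100 mm above the bench. The bar is flat steel, 5 mm thick, centred on the hinge axis, 25 mm high (88 to 112 mm above the bench), 175 mm long.
- bar_grip (a point): Centre of the bar's height at the black rubber grip near its free end, 170 mm from the hinge axis; the grip is an upright round 16 mm in diameter, 82 to 137 mm above the bench. Shut, it is just past the front post near the robot, whose small catch fork (no deeper than the bar) the bar enters.
- motor: stepper motor, 42 mm square, 40 mm high with a shaft up to 62 mm, standing beyond the stand; leave it. Origin under its middle
- tape: roll of amber tape lying flat, 80 mm in diameter, 19 mm high, beyond the bottle; leave it. Origin under its middle
- heatsink: brass pin heat sink, 50 mm square, 24 mm high, behind the stand's back plate; leave it. Origin under its middle
- driver: screwdriver, 180 mm long, lying far to the right; leave it
- can: standing spray can, 65 mm in diameter, 210 mm high, far to the left; leave it. Origin under its middle
- jar: clear jar with black cap, 60 mm in diameter, 55 mm high, far to the right; leave it. Origin under its middle
- fan: black fan, 60 mm square, 25 mm high, lying flat far to the left; leave it. Origin under its middle
There are look-alikes about, which are no part of the job. What is shaped like the stand but orange is not meant. Leave any green look-alike of the bottle alone.

How it is judged:
On the way, in this order (a step that is already met when the one before it is completed fails the run):
1. the bottle's foot bears against the stand while the bottle still lies or is raised by less than about 35 degrees (contact force between bottle and stand above 0.3 N and angle between bottle's own x axis and vertical above 0.95 rad and x of bottle in the frame of stand above -0.04 m and distance of bottle from where it was at the start of the episode above 0.003 m), for 0.1 s.
2. the bottle stands upright in the stand (angle between bottle's own x axis and vertical below 0.1 rad and height (world z) of bottle below 0.008 m and x of bottle in the frame of stand between -0.078 and -0.03 m and y of bottle in the frame of stand between -0.035 and 0.035 m), for 0.2 s.
3. the retaining bar is shut across it (value of joint bar below 0.06 rad), for 0.2 s.
At the end, for the whole second after the job is handed in: The bottle stands still and upright (within 4.5 degrees) on the bench inside the stand, its foot centre 30 to 78 mm in front of the back plate and within 35 mm of the stand's middle line, and the retaining bar is shut (within 0.06 rad) (angle between bottle's own x axis and vertical below 0.08 rad and height (world z) of bottle below 0.006 m and x of bottle in the frame of stand between -0.078 and -0.03 m and y of bottle in the frame of stand between -0.035 and 0.035 m and value of joint bar below 0.06 rad and linear speed of bottle below 0.02 m/s and angular speed of bottle below 0.1 rad/s); the robot touches nothing.
It fails at once if the bottle is lifted clear of the bench (foot centre more than 80 mm up; it is 42 mm up while lying) (height (world z) of bottle above 0.08 m).
It fails at once if a bystander is shifted by more than 50 mm or upset (distance of any of motor, tape, heatsink, driver, can, jar, fan from where it was at the start of the episode above 0.05 m or angle between any of can, motor's own z axis and vertical above 0.5 rad).
It also fails if it takes over 64 s, if anything falls off the work surface, if the arm or the gripper's body presses on something with over 40 N, if the wrist force passes 120 N, or if a joint passes its speed limit or range.

## Working session

There is one attempt and no reset: what is moved stays moved. The work goes in short steps, Python scripts to look and compute and a tool call to move; the robot and the scene stay as the last step left them, time stands still between calls to the robot, and variables do not carry over. Pictures are saved under pics/ and viewed, and the job is handed in when it is done.

Besides the shell and the picture viewer there is one more tool, called after ">>>" as a command line: name --pt "numbers of a row" for each row, then --argument value for the rest. play_rows: Moves the arm, as the interface text tells. Its arguments: {"type":"object","properties":{"deltas":{"type":"array"},"gripper":{"type":"number"},"force":{"type":"number"}},"required":["deltas"]}

```bash
ls; mkdir -p pics; python3 - <<'E'
from station import *
import cv2
print(sense()); print(grip_depth)
for n in("scene","top"):
    im=snapshot(n); cv2.imwrite(f"pics/{n}0.png",im[:,:,::-1]); print(n,camera_model(n))
E
```

```text
pics
{'t': 0.0, 'q': array([ 9.70535262e-01,  5.28459611e-01,  1.43389623e+00,  1.14780553e-05,
        1.18139766e+00, -1.78493560e-01]), 'qd': array([-0.0006109 ,  0.00160641,  0.0005868 , -0.00028905, -0.00028904,
        0.00071264]), 'tau': array([-7.64507536e-05, -4.42349017e+01, -1.78027457e+01, -2.34283743e-04,
        8.36425490e-03, -3.24975690e-05]), 'tcp_pos': array([0.25541679, 0.56964779, 0.23033958]), 'tool_rot': array([ 0.69214639, -0.14830944,  0.14772247, -0.69073567]), 'force': array([ 0.13131338, -0.00597773, -0.90141698]), 'ft_torque': array([-0.01384631, -0.06103127, -0.01006488]), 'finger_gap': 0.9995529351499767}
0.0187
scene {'fx': 516.0308601103964, 'fy': 516.0308601103964, 'cx': 323.1771534365321, 'cy': 208.39861799879935, 'distortion': array([-0.11768377,  0.        ,  0.        ,  0.        ,  0.        ]), 'camera_from_world': array([[-0.57087159,  0.82090503, -0.01485096,  0.31311641],
       [-0.56141339, -0.37709034,  0.73662601,  0.22716307],
       [ 0.59909985,  0.42885639,  0.67613724, -1.90132086],
       [ 0.        ,  0.        ,  0.        ,  1.        ]])}
top {'fx': 495.54783688689054, 'fy': 495.54783688689054, 'cx': 324.87188654547043, 'cy': 201.2543305307735, 'distortion': array([-0.0559277,  0.       ,  0.       ,  0.       ,  0.       ]), 'camera_from_world': array([[-0.01906225, -0.99963858, -0.01895627,  0.03446279],
       [ 0.9956086 , -0.0207166 ,  0.09129263, -0.56624768],
       [-0.09165235, -0.01713278,  0.99564367, -1.57504076],
       [ 0.        ,  0.        ,  0.        ,  1.        ]])}
```

View pics/scene0.png

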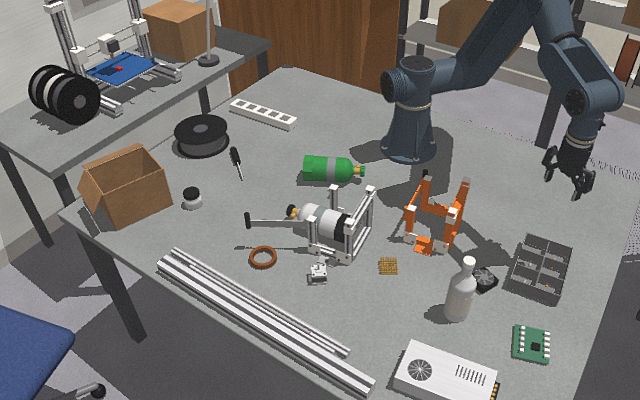

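View pics/top0.png

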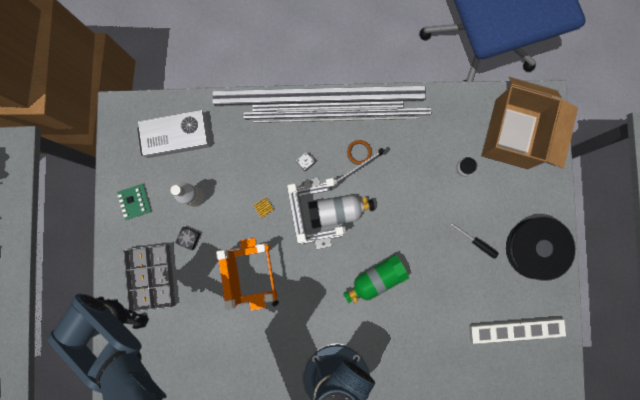

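The top view shows the stand at about (290-345, 180-245), with the bottle's valve at (370,204) and the bar grip at (385,152). I'll enlarge both views for measuring.

```bash
cat > h.py <<'E'
import numpy as np, cv2
from station import *
def K(m): return np.array([[m['fx'],0,m['cx']],[0,m['fy'],m['cy']],[0,0,1.]])
def ray(n,uv):
    m=camera_model(n); uv=np.array(uv,float).reshape(-1,1,2)
    p=cv2.undistortPoints(uv,K(m),m['distortion']).reshape(-1,2)
    T=m['camera_from_world']; R=T[:3,:3]; o=-R.T@T[:3,3]
    d=np.c_[p[:,0],-p[:,1],-np.ones(len(p))]@R
    return o,d
def onz(n,uv,z):
    o,d=ray(n,uv); return o+d*((z-o[2])/d[:,2])[:,None]
def proj(n,P):
    m=camera_model(n);T=m['camera_from_world'];P=np.atleast_2d(P)
    c=P@T[:3,:3].T+T[:3,3]; c=c*[1,-1,-1]
    return cv2.projectPoints(c,np.zeros(3),np.zeros(3),K(m),m['distortion'])[0].reshape(-1,2)
def tri(uvs,uvt):
    o1,d1=ray("scene",uvs);o2,d2=ray("top",uvt);d1=d1[0];d2=d2[0]
    s=np.linalg.lstsq(np.c_[d1,-d2],o2-o1,rcond=None)[0]
    a=o1+s[0]*d1;b=o2+s[1]*d2; return (a+b)/2,np.linalg.norm(a-b)
def crop(src,x0,y0,w,h,f,out):
    im=cv2.imread(src)[y0:y0+h,x0:x0+w]
    im=cv2.resize(im,None,fx=f,fy=f,interpolation=cv2.INTER_CUBIC)
    for i in range(0,w,10):
        cv2.putText(im,str(x0+i),(i*f,8),0,.3,(0,0,255),1); cv2.line(im,(i*f,10),(i*f,14),(0,0,255),1)
    for i in range(0,h,10):
        cv2.putText(im,str(y0+i),(0,i*f+4),0,.3,(0,0,255),1)
    cv2.imwrite(out,im)
E
python3 -c "
from h import *
crop('pics/top0.png',280,140,120,115,5,'pics/top0c.png')
crop('pics/scene0.png',235,180,150,110,5,'pics/scene0c.png')"
```

```text
(no output)
```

View pics/top0c.png

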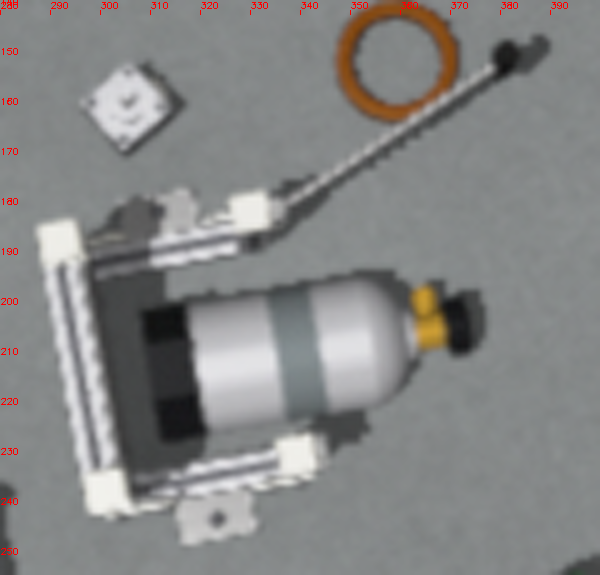

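View pics/scene0c.png

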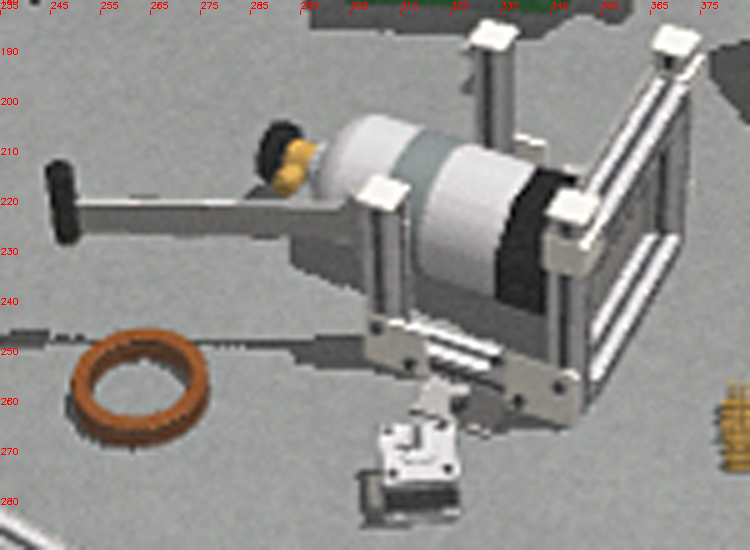

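```bash
python3 - <<'E'
from h import *
np.set_printoptions(precision=4,suppress=True)
F=onz("top",[329.5,181.5],.125)[0]; N=onz("top",[338.5,230.5],.125)[0]
print(F,N,np.linalg.norm(F-N))
print("scene",onz("scene",[311.5,217],.125),onz("scene",[333.5,187],.125))
for s,t in (([311.5,217],[329.5,181.5]),([333.5,187],[338.5,230.5]),([349.5,221],[291.8,188.5]),([369.5,188],[301,238]),([247.5,222],[380.5,151.5]),([289.5,210],[371.5,204.5])):
    print(tri(s,t))
ydir=(N-F)[:2]/np.linalg.norm((N-F)[:2]); ang=np.arctan2(ydir[1],ydir[0]); print(np.degrees(ang))
# stand y = towards robot; x into plate (robot's left)
xd=np.array([ydir[1],-ydir[0]]); print('xd',xd)  # check: x cross y = z
O=(F+N)[:2]/2+0.105*xd; print('O',O)
def st(p): d=np.array(p)[:2]-O; return d@xd,d@ydir
for nm,uv,z in(("wheel",[371.5,204.5],.042),("valvebase",[360,208],.042),("gripTop",[380.5,151],.137),("mid flat boot edge bottom z84",[319,214],.084),("bodyL z42 up",[308,202],.042),("bodyR",[313.5,228],.042)):
    p=onz("top",uv,z)[0]; print(nm,p,st(p))
E
```

```text
[0.6178 0.0062 0.125 ] [ 0.4684 -0.0179  0.125 ] 0.15133473890299837
scene [[0.6088 0.0043 0.125 ]] [[ 0.4661 -0.0173  0.125 ]]
(array([0.6159, 0.0076, 0.1324]), np.float64(0.0032978663814512968))
(array([ 0.4679, -0.0172,  0.1263]), np.float64(0.0016901696989818787))
(array([0.5941, 0.1194, 0.1596]), np.float64(0.0022283247543793184))
(array([0.4469, 0.0939, 0.1601]), np.float64(0.0015799888197055216))
(array([ 0.7099, -0.152 ,  0.1023]), np.float64(0.0041107289747538646))
(array([ 0.5515, -0.1252,  0.0412]), np.float64(0.001632163096005271))
-170.81486930760158
xd [-0.1596  0.9872]
O [0.5263 0.0978]
wheel [ 0.5519 -0.1258  0.042 ] (np.float64(-0.224824239511019), np.float64(0.010468501857839693))
valvebase [ 0.5414 -0.0888  0.042 ] (np.float64(-0.18664906296867126), np.float64(0.01487879858534506))
gripTop [ 0.7061 -0.1503  0.137 ] (np.float64(-0.27367203755476976), np.float64(-0.13788916124990463))
mid flat boot edge bottom z84 [0.5221 0.0412 0.084 ] (np.float64(-0.05523866800503277), np.float64(0.013184790268991851))
bodyL z42 up [0.5641 0.077  0.042 ] (np.float64(-0.026628125778889674), np.float64(-0.033969703394285504))
bodyR [0.4806 0.0608 0.042 ] (np.float64(-0.02928701213000863), np.float64(0.051061170618928724))
```

```bash
cat >> h.py <<'E'
from scipy.spatial.transform import Rotation as Rn
np.set_printoptions(precision=4,suppress=True)
XD=np.array([-0.1596,0.9872,0]);YD=np.array([-0.9872,-0.1596,0]);O=np.array([0.5263,0.0978,0]);ZD=np.array([0,0,1.])
def W(x,y,z): return O+x*XD+y*YD+z*ZD
def ST(p): d=np.asarray(p)-O; return np.array([d@XD,d@YD,d[2]])
def pose(p,s):   # tool pitched p deg below horizontal toward plate, jaws along stand y (sign s)
    p=np.radians(p); y=np.cos(p)*XD-np.sin(p)*ZD; z=s*YD; x=np.cross(y,z); return Rn.from_matrix(np.c_[x,y,z])
def delta(P,R,p0=None,R0=None):
    s=sense()
    if p0 is None:p0=s['tcp_pos'];R0=Rn.from_quat(s['tool_rot'])
    return np.r_[R0.inv().apply(np.asarray(P)-p0),(R0.inv()*R).as_rotvec()]
def show():
    s=sense();R=Rn.from_quat(s['tool_rot']);m=R.as_matrix()
    print('t',s['t'],'q',s['q'],'\n tcp',s['tcp_pos'],'stand',ST(s['tcp_pos']),'F',s['force'],'Fst',[s['force']@XD,s['force']@YD,s['force'][2]],'gap',s['finger_gap']*85.4)
    print(' y',m[:,1],'pitch',np.degrees(np.arcsin(-m[2,1])),'z',m[:,2],'x',m[:,0])
E
python3 - <<'E'
from h import *
show()
for s in(1,-1):
  for p in(90,60): print(s,p,delta(W(-.26,.01,.3),pose(p,s)))
print('bottle wheel dir check', W(-.2248,.0105,.042))
h=W(-.12,-.075,.1);print('hinge',h,proj('top',h),proj('scene',h))
for P in([.71,-.152,.1],[.706,-.150,.1]):
  d=ST(P)-ST(h); print('bar angle', np.arctan2(-d[0],d[1]),np.hypot(*d[:2]))
E
```

```text
t 0.1 q [ 0.9705  0.5283  1.4338  0.      1.1814 -0.1785] 
 tcp [0.2555 0.5697 0.2305] stand [0.5091 0.192  0.2305] F [-0.6228 -0.1045 -0.247 ] Fst [np.float64(-0.00380783343189503), np.float64(0.6315379842149638), np.float64(-0.2469998269065856)] gap 85.58990076983217
 y [-0.0011 -0.0016 -1.    ] pitch 89.89025747213441 z [ 0.4094  0.9124 -0.0019] x [ 0.9124 -0.4094 -0.0003]
1 90 [ 0.5748 -0.0687 -0.5425  0.0007 -2.1529 -0.0022]
1 60 [ 0.5748 -0.0687 -0.5425  0.562  -2.0946 -0.3047]
-1 90 [ 0.5748 -0.0687 -0.5425  0.0019  0.9887  0.0006]
-1 60 [ 0.5748 -0.0687 -0.5425  0.2605  0.9648  0.4805]
bottle wheel dir check [ 0.5518 -0.1258  0.042 ]
hinge [ 0.6195 -0.0087  0.1   ] [[334.396  181.9038]] [[305.8819 223.7696]]
bar angle 1.9738248016654951 0.1694973212740461
bar angle 1.9598580212559433 0.16568647481526425
```

>>> play_rows --pt "0.02 -0.03 -0.02 0 0.05 0" --pt "0.05 -0.06 -0.045 0 0.1 0" --pt "0.085 -0.08 -0.08 0 0.15 0" --pt "0.12 -0.08 -0.11 0 0.2 0" --pt "0.15 -0.08 -0.14 0 0.26 0" --pt "0.18 -0.08 -0.17 0 0.32 0" --pt "0.21 -0.08 -0.2 0 0.38 0" --pt "0.24 -0.08 -0.23 0 0.44 0" --pt "0.27 -0.08 -0.255 0 0.5 0" --pt "0.3 -0.08 -0.28 0 0.56 0" --pt "0.33 -0.08 -0.31 0 0.62 0" --pt "0.35 -0.08 -0.33 0 0.66 0"

```text
t: 1.3
tcp_pos: [0.4406, 0.1235, 0.3111]
tool_rot: [0.606, -0.365, 0.365, -0.605]
force: [0.5, 0.0, -0.0]
finger_gap: 1.0
```

```bash
python3 - <<'E'
from h import *
show()
for p in(90,60): print(p,delta(W(-.29,.01,.28),pose(p,-1)))
E
```

```text
t 1.3 q [ 0.0287  0.1989  1.7259 -0.0006  1.217  -0.4565] 
 tcp [0.4406 0.1235 0.3111] stand [0.0391 0.0805 0.3111] F [ 0.5398  0.0433 -0.0051] Fst [np.float64(-0.04340927949631927), np.float64(-0.53984247040862), np.float64(-0.005061305184640246)] gap 85.40510724373279
 y [-0.0002 -0.0006 -1.    ] pitch 89.96524325611664 z [ 0.8845  0.4665 -0.0004] x [ 0.4665 -0.8845  0.0004]
90 [ 0.3343  0.0313 -0.0383  0.0004  0.3251  0.0005]
60 [ 0.3343  0.0313 -0.0383  0.0854  0.3175  0.5194]
```

>>> play_rows --pt "0.03 0 -0.003 0.0 0.03 0.04" --pt "0.06 0 -0.006 0.01 0.06 0.08" --pt "0.09 0.005 -0.01 0.02 0.09 0.12" --pt "0.12 0.01 -0.013 0.025 0.115 0.17" --pt "0.15 0.012 -0.017 0.03 0.14 0.22" --pt "0.18 0.015 -0.02 0.04 0.17 0.27" --pt "0.21 0.02 -0.024 0.05 0.2 0.32" --pt "0.24 0.022 -0.027 0.055 0.225 0.37" --pt "0.27 0.025 -0.031 0.065 0.255 0.42" --pt "0.3 0.028 -0.034 0.075 0.285 0.465" --pt "0.334 0.031 -0.038 0.085 0.317 0.519" --pt "0.334 0.031 -0.038 0.085 0.317 0.519" --gripper 0.06

```text
t: 2.5
tcp_pos: [0.5642, -0.1923, 0.2772]
tool_rot: [-0.401, 0.583, -0.304, 0.638]
force: [-0.5, -0.0, -0.2]
finger_gap: 0.705
```

```bash
python3 - <<'E'
from h import *
show()
import cv2
for n in("scene","top"): cv2.imwrite(f"pics/{n}1.png",snapshot(n)[:,:,::-1])
crop('pics/top1.png',280,140,120,115,5,'pics/top1c.png')
crop('pics/scene1.png',235,130,150,120,5,'pics/scene1c.png')
E
```

```text
t 2.5 q [-0.6869  0.5961  1.2801  0.3385  1.668  -0.8811] 
 tcp [ 0.5642 -0.1923  0.2772] stand [-0.2924  0.0089  0.2772] F [-0.5131 -0.0293 -0.1919] Fst [np.float64(0.05297147808765136), np.float64(0.5111611829591091), np.float64(-0.1919340387633172)] gap 60.215852956690256
 y [-0.0803  0.4933 -0.8661] pitch 60.013738968809555 z [ 0.9875  0.1578 -0.0017] x [ 0.1359 -0.8554 -0.4998]
```

View pics/scene1c.png

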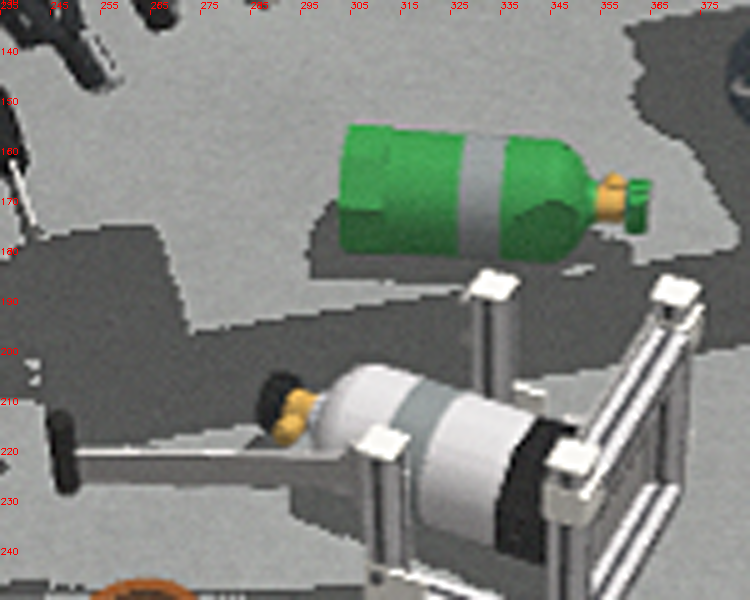

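View pics/top1c.png

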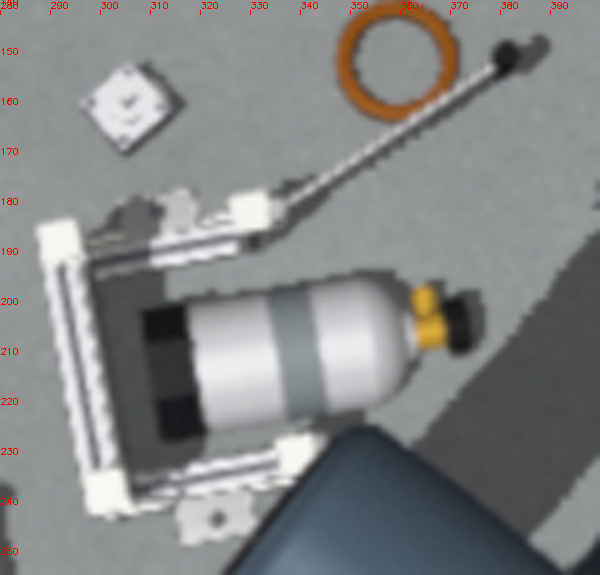

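```bash
python3 - <<'E'
from h import *
show()
for P in((-.2525,.0105,.0862),(-.2225,.0105,.0342)): print(delta(W(*P),pose(60,-1)))
E
```

```text
t 2.6 q [-0.6823  0.5912  1.2853  0.3399  1.6694 -0.8812] 
 tcp [ 0.563  -0.1876  0.279 ] stand [-0.2876  0.0093  0.279 ] F [-1.3184 -0.6141  0.4345] Fst [np.float64(-0.3958518207683958), np.float64(1.399573505339673), np.float64(0.4344949683038573)] gap 59.85998954563578
 y [-0.0828  0.4948 -0.8651] pitch 59.890242546280014 z [ 0.9867  0.1623 -0.0016] x [ 0.1396 -0.8537 -0.5017]
[ 0.0664  0.1844 -0.0008  0.0028  0.0016 -0.0019]
[ 0.0665  0.2444 -0.0007  0.0028  0.0016 -0.0019]
```

>>> play_rows --pt "0.01 0.02 0 0 0 0" --pt "0.02 0.05 0 0 0 0" --pt "0.035 0.08 0 0 0 0" --pt "0.045 0.11 0 0 0 0" --pt "0.055 0.14 0 0 0 0" --pt "0.062 0.165 0 0 0 0" --pt "0.066 0.184 0 0 0 0" --pt "0.066 0.184 0 0 0 0" --pt "0.066 0.184 0 0 0 0"

```text
t: 3.5
tcp_pos: [0.5578, -0.1514, 0.0888]
tool_rot: [-0.403, 0.581, -0.301, 0.64]
force: [0.5, -0.5, 0.3]
finger_gap: 0.705
```

```bash
python3 - <<'E'
from h import *
show()
for P in((-.2525,.0105,.0862),(-.2225,.0105,.0342)): print(delta(W(*P),pose(60,-1)))
import cv2
for n in("scene","top"): cv2.imwrite(f"pics/{n}2.png",snapshot(n)[:,:,::-1])
crop('pics/top2.png',280,140,120,115,5,'pics/top2c.png')
crop('pics/scene2.png',235,130,150,120,5,'pics/scene2c.png')
E
```

```text
t 3.5 q [-0.6432  0.7946  1.4798  0.3683  1.2825 -0.9901] 
 tcp [ 0.5578 -0.1514  0.0888] stand [-0.251   0.0087  0.0888] F [ 0.5388 -0.5435  0.3262] Fst [np.float64(-0.6225768897300773), np.float64(-0.4451853218628345), np.float64(0.32618838320073273)] gap 60.20003944360541
 y [-0.0826  0.4933 -0.8659] pitch 59.99030613240739 z [0.9862 0.1654 0.0002] x [ 0.1433 -0.854  -0.5001]
[ 0.0026  0.0015 -0.0018  0.0028  0.0052 -0.0002]
[ 0.0026  0.0615 -0.0016  0.0028  0.0052 -0.0002]
```

View pics/scene2c.png

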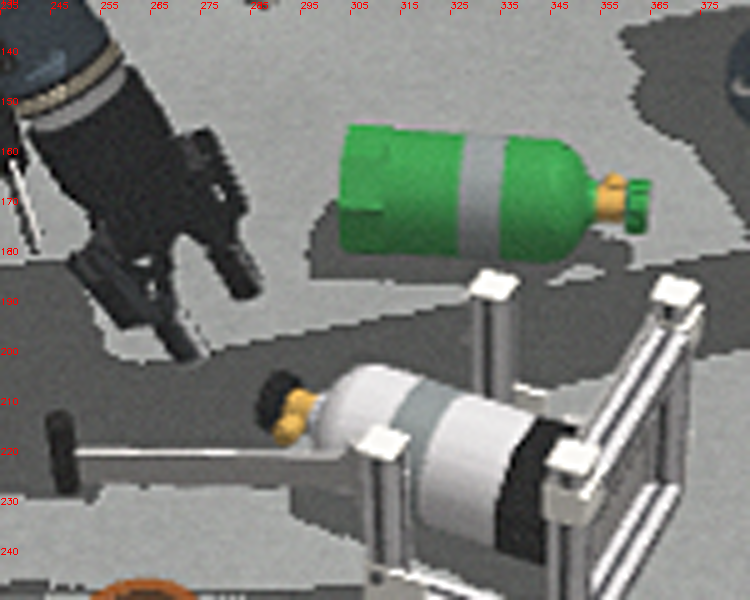

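View pics/top2c.png

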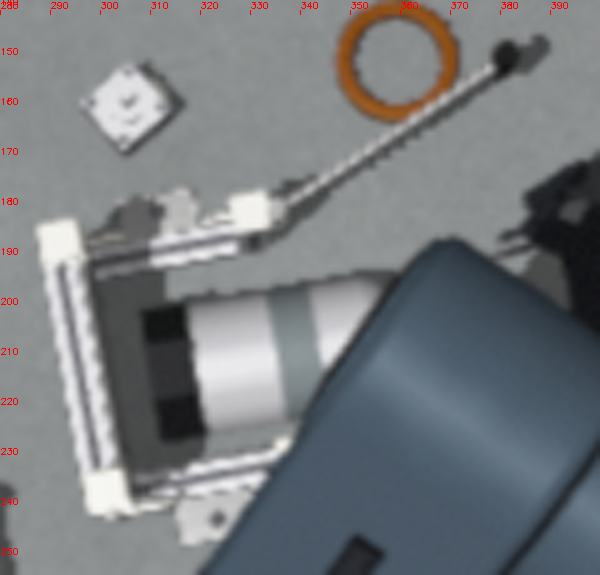

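```bash
python3 - <<'E'
from h import *
s=sense();R=Rn.from_quat(s['tool_rot']);p=s['tcp_pos']
for o in([0,0,0],[0,-.009,.03],[0,-.009,-.03]): print(proj('scene',p+R.apply(o)))
print(proj('scene',W(-.225,.0105,.042)),proj('top',W(-.225,.0105,.042)))
E
```

```text
[[279.7382 196.2459]]
[[273.4211 199.8634]]
[[282.9971 188.1084]]
[[288.9393 209.7555]] [[371.5626 204.5056]]
```

>>> play_rows --pt "0.002 0.01 -0.001 0 0 0" --pt "0.002 0.02 -0.0015 0 0 0" --pt "0.0025 0.03 -0.0015 0 0 0" --pt "0.0025 0.04 -0.0015 0 0 0" --pt "0.0025 0.05 -0.0015 0 0 0" --pt "0.0025 0.0615 -0.0015 0 0 0" --pt "0.0025 0.0615 -0.0015 0 0 0" --pt "0.0025 0.0615 -0.0015 0 0 0"

```text
t: 4.4
tcp_pos: [0.5515, -0.1242, 0.0331]
tool_rot: [-0.403, 0.581, -0.302, 0.639]
force: [-0.0, -0.6, 0.4]
finger_gap: 0.699
```

```bash
python3 - <<'E'
from h import *
show()
print(delta(W(-.2225,.0105,.0342),pose(60,-1)))
import cv2
for n in("scene",): cv2.imwrite(f"pics/{n}3.png",snapshot(n)[:,:,::-1])
crop('pics/scene3.png',235,150,150,110,5,'pics/scene3c.png')
E
```

```text
t 4.4 q [-0.6147  0.8635  1.5386  0.3991  1.1566 -1.0194] 
 tcp [ 0.5515 -0.1242  0.0331] stand [-0.2232  0.0106  0.0331] F [-0.0012 -0.6396  0.4003] Fst [np.float64(-0.6311866543240394), np.float64(0.10324861134869188), np.float64(0.4002992676385475)] gap 59.73311162234015
 y [-0.0825  0.4936 -0.8658] pitch 59.968908986065415 z [ 0.9865  0.164  -0.0004] x [ 0.1418 -0.8541 -0.5005]
[-0.0012 -0.0006  0.0001  0.0026  0.0037 -0.0005]
```

View pics/scene3c.png

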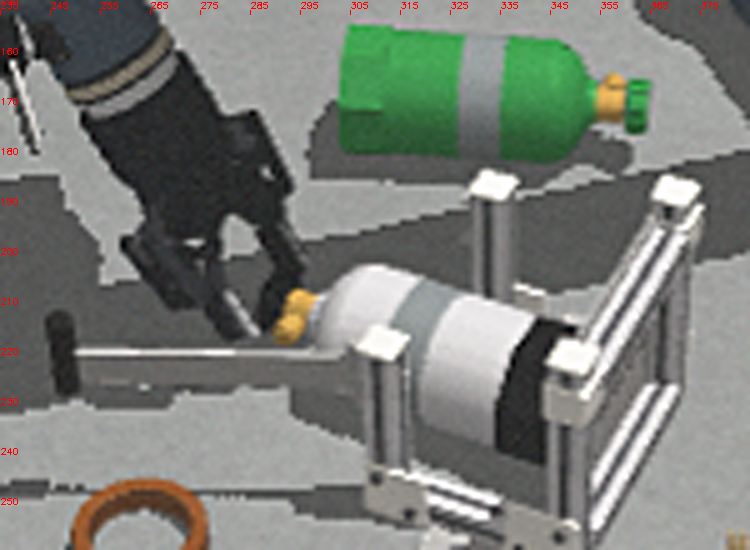

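Fingers straddle the wheel at about (289,211). Now I'll close them.

>>> play_rows --pt "0 0 0 0 0 0" --pt "0 0 0 0 0 0" --pt "0 0 0 0 0 0" --pt "0 0 0 0 0 0" --pt "0 0 0 0 0 0" --pt "0 0 0 0 0 0" --gripper 0.02 --force 35

```text
t: 5.05
tcp_pos: [0.5519, -0.1251, 0.034]
tool_rot: [-0.403, 0.581, -0.302, 0.639]
force: [0.3, -2.9, 5.1]
finger_gap: 0.402
```

```bash
python3 - <<'E'
from h import *
show()
import cv2
for n in("scene","top"): cv2.imwrite(f"pics/{n}4.png",snapshot(n)[:,:,::-1])
crop('pics/scene4.png',235,150,150,110,5,'pics/scene4c.png')
E
```

```text
t 5.05 q [-0.6155  0.862   1.5379  0.3987  1.1571 -1.0194] 
 tcp [ 0.5519 -0.1251  0.034 ] stand [-0.2242  0.0103  0.034 ] F [ 0.3345 -2.8682  5.0548] Fst [np.float64(-2.884902212835575), np.float64(0.12757414151609558), np.float64(5.0547702495724645)] gap 34.37190289621532
 y [-0.081   0.4926 -0.8665] pitch 60.049391958580415 z [0.9865 0.1637 0.0008] x [ 0.1422 -0.8547 -0.4993]
```

View pics/scene4c.png

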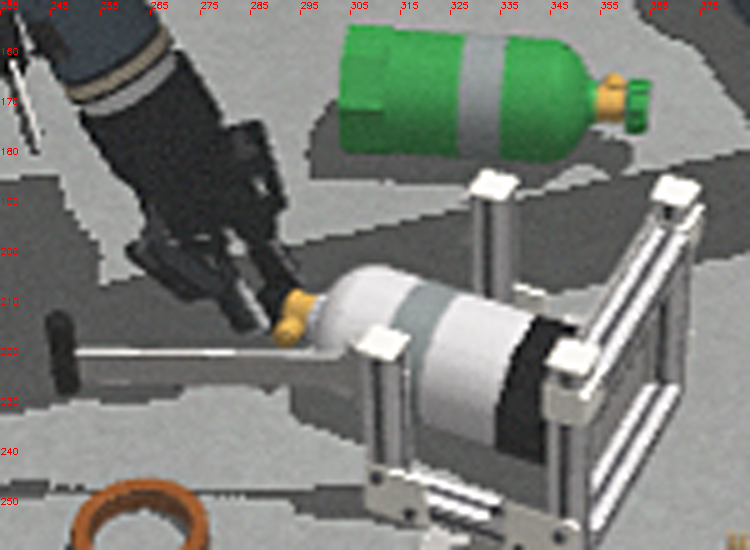

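The gap of 34.4 mm with a push-back along the tool means the tips hold the wheel above its centre. I'll reopen, go about 7 mm deeper and close again.

>>> play_rows --pt "0 0 0 0 0 0" --pt "0 0 0 0 0 0" --pt "0 0 0 0 0 0" --pt "0.0015 0.003 0 0 0 0" --pt "0.003 0.006 0 0 0 0" --pt "0.003 0.006 0 0 0 0" --gripper 0.055

```text
t: 5.75
tcp_pos: [0.5511, -0.1238, 0.0261]
tool_rot: [-0.403, 0.582, -0.302, 0.639]
force: [-1.0, -0.3, -0.4]
finger_gap: 0.645
```

>>> play_rows --pt "0 0 0 0 0 0" --pt "0 0 0 0 0 0" --pt "0 0 0 0 0 0" --pt "0 0 0 0 0 0" --pt "0 0 0 0 0 0" --pt "0 0 0 0 0 0" --gripper 0.02

```text
t: 6.35
tcp_pos: [0.5516, -0.1242, 0.0268]
tool_rot: [-0.403, 0.581, -0.302, 0.639]
force: [0.7, 0.0, 0.6]
finger_gap: 0.405
```

```bash
python3 - <<'E'
from h import *
show()
E
```

```text
t 6.35 q [-0.6146  0.8731  1.5395  0.4013  1.146  -1.0239] 
 tcp [ 0.5516 -0.1242  0.0268] stand [-0.2232  0.0105  0.0268] F [0.713  0.0331 0.618 ] Fst [np.float64(-0.08113777025309923), np.float64(-0.7091498519784061), np.float64(0.6179823583064581)] gap 34.55952011251002
 y [-0.0817  0.4932 -0.8661] pitch 60.005497318566036 z [0.9865 0.1637 0.0002] x [ 0.1419 -0.8544 -0.4999]
```

>>> play_rows --pt "-0.003 0.002 0 0 0 0" --pt "-0.007 0.004 0 0 0 0" --pt "-0.011 0.0065 0 0 0 0" --pt "-0.015 0.0085 0 0 0 0" --pt "-0.019 0.011 0 0 0 0" --pt "-0.021 0.012 0 0 0 0" --pt "-0.021 0.012 0 0 0 0"

```text
t: 7.05
tcp_pos: [0.5478, -0.1004, 0.0268]
tool_rot: [-0.403, 0.581, -0.302, 0.639]
force: [1.6, -4.9, -0.4]
finger_gap: 0.399
```

```bash
python3 - <<'E'
from h import *
show()
E
```

```text
t 7.05 q [-0.586   0.8628  1.576   0.419   1.1134 -1.0166] 
 tcp [ 0.5478 -0.1004  0.0268] stand [-0.1991  0.0104  0.0268] F [ 1.595  -4.8562 -0.426 ] Fst [np.float64(-5.048650743499848), np.float64(-0.7995377274922246), np.float64(-0.4259793553970429)] gap 34.08992038647786
 y [-0.0813  0.4921 -0.8667] pitch 60.08038301530239 z [0.9865 0.164  0.0006] x [ 0.1425 -0.8549 -0.4988]
```

>>> play_rows --pt "-0.0015 0.001 0 0 0 0" --pt "-0.0035 0.002 0 0 0 0" --pt "-0.0035 0.002 0 0 0 0"

```text
t: 7.35
tcp_pos: [0.5488, -0.1, 0.0268]
tool_rot: [-0.405, 0.578, -0.305, 0.639]
force: [0.8, -11.8, 1.8]
finger_gap: 0.402
```

```bash
python3 - <<'E'
from h import *
show()
import cv2
for n in("scene","top"): cv2.imwrite(f"pics/{n}5.png",snapshot(n)[:,:,::-1])
crop('pics/scene5.png',235,150,150,110,5,'pics/scene5c.png')
crop('pics/top5.png',280,140,120,115,5,'pics/top5c.png')
E
```

```text
t 7.35 q [-0.5832  0.8604  1.5784  0.4185  1.1049 -1.0159] 
 tcp [ 0.5488 -0.1     0.0268] stand [-0.1989  0.0093  0.0268] F [  0.8127 -11.8034   1.7625] Fst [np.float64(-11.782065472391494), np.float64(1.0814881418544533), np.float64(1.7625128698172796)] gap 34.289865561773006
 y [-0.0776  0.4862 -0.8704] pitch 60.50313757278542 z [0.9864 0.1644 0.0039] x [ 0.145  -0.8582 -0.4924]
```

View pics/scene5c.png

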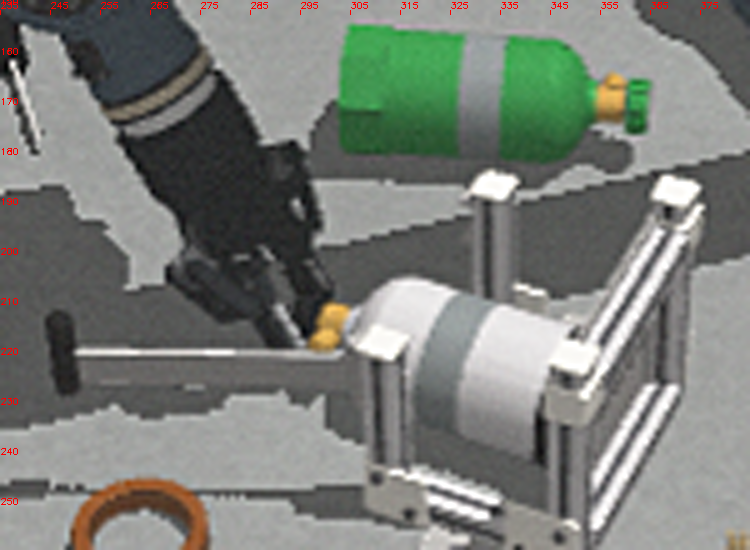

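View pics/top5c.png

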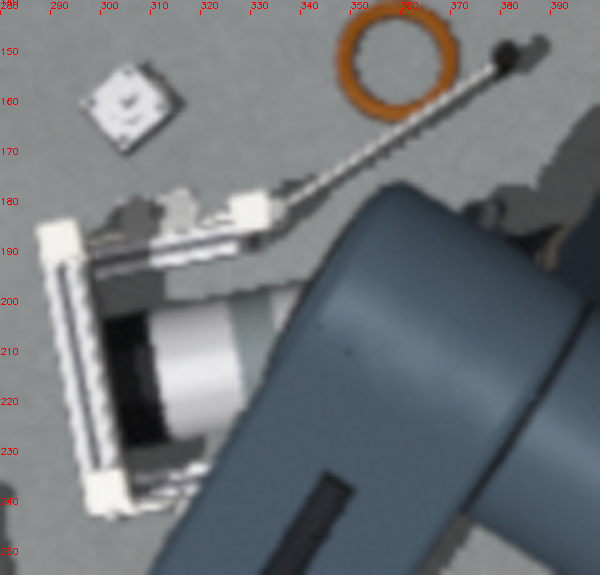

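Butted: 11.8 N against the plate, and the boot sits flush at about (303,220) in the top view. Next I work out the tipping arc.

```bash
cat >> h.py <<'E'
def nom(th,bx=0,a=.0125,b=-.0088,p0=60,p1=90,y=.0105):
    t=np.radians(th);C=np.array([-.042*np.sin(t)-.1975*np.cos(t),.042*np.cos(t)+.1975*np.sin(t)])
    p=p0+(p1-p0)*th/90;pr=np.radians(p);d=np.array([np.cos(pr),-np.sin(pr)]);n=np.array([np.sin(pr),np.cos(pr)])
    T=C+a*d+b*n; return W(T[0]+bx,y,T[1]),pose(p,-1)
def arc(t0,ths,bx=0,**k):
    P0,R0=nom(t0,**k)
    for th in ths:
        P,R=nom(th,bx,**k); print(th,np.round(delta(P,R,P0,R0),4).tolist())
E
python3 -c "
from h import *
arc(0,[0,2,4,6,8,10,12,14,16,18,20],-.002)"
```

```text
0 [0.0017, -0.001, -0.0, 0.0, 0.0, 0.0]
2 [-0.0004, -0.0077, -0.0, -0.0, -0.0, -0.0116]
4 [-0.0027, -0.0143, -0.0, -0.0, -0.0, -0.0233]
6 [-0.0052, -0.0206, 0.0, -0.0, 0.0, -0.0349]
8 [-0.0078, -0.0268, 0.0, -0.0, -0.0, -0.0465]
10 [-0.0107, -0.0328, -0.0, -0.0, -0.0, -0.0582]
12 [-0.0137, -0.0386, -0.0, -0.0, -0.0, -0.0698]
14 [-0.0168, -0.0442, -0.0, -0.0, -0.0, -0.0814]
16 [-0.0202, -0.0496, 0.0, -0.0, -0.0, -0.0931]
18 [-0.0236, -0.0547, -0.0, -0.0, -0.0, -0.1047]
20 [-0.0273, -0.0596, -0.0, -0.0, -0.0, -0.1164]
```

>>> play_rows --pt "0.0015 -0.001 0 0 0 0" --pt "0 -0.0075 0 0 0 -0.012" --pt "-0.0025 -0.0145 0 0 0 -0.023" --pt "-0.005 -0.0205 0 0 0 -0.035" --pt "-0.008 -0.027 0 0 0 -0.047" --pt "-0.0105 -0.033 0 0 0 -0.058" --pt "-0.0105 -0.033 0 0 0 -0.058"

```text
t: 8.15
tcp_pos: [0.5488, -0.1045, 0.0607]
tool_rot: [-0.42, 0.568, -0.322, 0.63]
force: [0.7, -5.4, -2.9]
finger_gap: 0.403
```

```bash
python3 - <<'E'
from h import *
show()
print(ST(nom(10)[0]))
import cv2
for n in("scene",): cv2.imwrite(f"pics/{n}6.png",snapshot(n)[:,:,::-1])
crop('pics/scene6.png',235,150,150,110,5,'pics/scene6c.png')
E
```

```text
t 8.15 q [-0.572   0.7902  1.5869  0.3774  1.1158 -0.9649] 
 tcp [ 0.5488 -0.1045  0.0607] stand [-0.2033  0.0101  0.0607] F [ 0.6814 -5.3959 -2.946 ] Fst [np.float64(-5.43561846489711), np.float64(0.18849381976670343), np.float64(-2.945965012316922)] gap 34.442407720717554
 y [-0.0718  0.4399 -0.8952] pitch 63.53190496200707 z [0.9865 0.164  0.0015] x [ 0.1475 -0.8829 -0.4457]
[-0.2041  0.0105  0.0605]
```

View pics/scene6c.png

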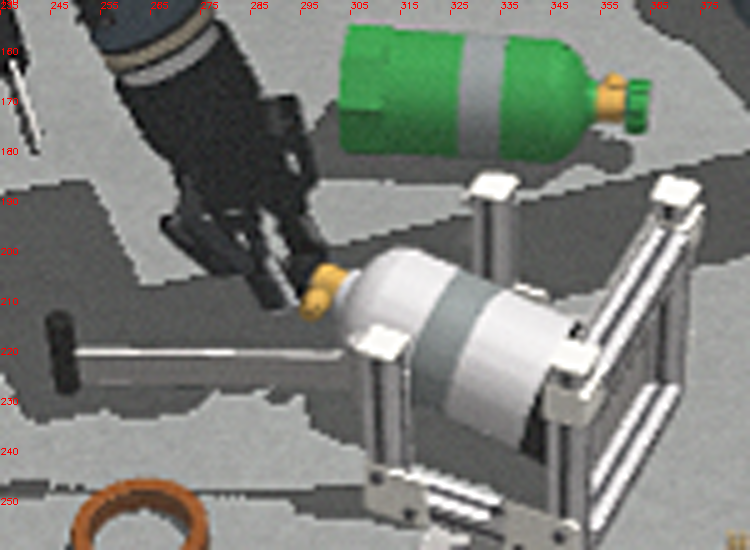

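The bottle is raised about 10° with a 5 N push. Continuing.

```bash
python3 -c "
from h import *
arc(10,[12.5,15,17.5,20,22.5,25,27.5,30,32.5,35])
print(); arc(35,[37.5,40,42.5,45,47.5,50,52.5,55,57.5,60])"
```

```text
12.5 [-0.0033, -0.0074, -0.0, 0.0, -0.0, -0.0145]
15 [-0.007, -0.0145, 0.0, -0.0, -0.0, -0.0291]
17.5 [-0.0109, -0.0213, -0.0, -0.0, 0.0, -0.0436]
20 [-0.015, -0.0277, 0.0, 0.0, -0.0, -0.0582]
22.5 [-0.0194, -0.0338, -0.0, -0.0, -0.0, -0.0727]
25 [-0.024, -0.0395, -0.0, -0.0, -0.0, -0.0873]
27.5 [-0.0289, -0.0449, -0.0, -0.0, -0.0, -0.1018]
30 [-0.034, -0.0499, 0.0, 0.0, -0.0, -0.1164]
32.5 [-0.0393, -0.0544, 0.0, 0.0, 0.0, -0.1309]
35 [-0.0448, -0.0586, 0.0, 0.0, -0.0, -0.1454]

37.5 [-0.0051, -0.0046, -0.0, -0.0, -0.0, -0.0145]
40 [-0.0104, -0.0087, -0.0, -0.0, -0.0, -0.0291]
42.5 [-0.016, -0.0125, -0.0, -0.0, -0.0, -0.0436]
45 [-0.0218, -0.0159, -0.0, 0.0, -0.0, -0.0582]
47.5 [-0.0278, -0.0189, -0.0, -0.0, -0.0, -0.0727]
50 [-0.034, -0.0215, 0.0, -0.0, -0.0, -0.0873]
52.5 [-0.0403, -0.0236, -0.0, -0.0, -0.0, -0.1018]
55 [-0.0469, -0.0253, 0.0, 0.0, 0.0, -0.1164]
57.5 [-0.0536, -0.0267, 0.0, 0.0, 0.0, -0.1309]
60 [-0.0604, -0.0275, -0.0, -0.0, -0.0, -0.1454]
```

>>> play_rows --pt "-0.0035 -0.0075 0 0 0 -0.0145" --pt "-0.007 -0.0145 0 0 0 -0.029" --pt "-0.011 -0.0215 0 0 0 -0.0435" --pt "-0.015 -0.0275 0 0 0 -0.058" --pt "-0.0195 -0.034 0 0 0 -0.0725" --pt "-0.024 -0.0395 0 0 0 -0.0875" --pt "-0.029 -0.045 0 0 0 -0.102" --pt "-0.034 -0.05 0 0 0 -0.1165" --pt "-0.0395 -0.0545 0 0 0 -0.131" --pt "-0.045 -0.0585 0 0 0 -0.1455" --pt "-0.045 -0.0585 0 0 0 -0.1455"

```text
t: 9.3
tcp_pos: [0.5455, -0.0888, 0.1342]
tool_rot: [-0.46, 0.537, -0.365, 0.606]
force: [0.6, -1.9, -3.5]
finger_gap: 0.401
```

```bash
python3 - <<'E'
from h import *
show()
print(ST(nom(35)[0]))
import cv2
for n in("scene",): cv2.imwrite(f"pics/{n}7.png",snapshot(n)[:,:,::-1])
crop('pics/scene7.png',235,150,150,110,5,'pics/scene7c.png')
E
```

```text
t 9.3 q [-0.5013  0.6271  1.6211  0.2794  1.1113 -0.8194] 
 tcp [ 0.5455 -0.0888  0.1342] stand [-0.1872  0.0108  0.1342] F [ 0.5794 -1.9123 -3.4615] Fst [np.float64(-1.9803051696844232), np.float64(-0.26673910557579616), np.float64(-3.461518578624125)] gap 34.27851488397991
 y [-0.0517  0.3102 -0.9493] pitch 71.67242075799196 z [0.9863 0.1653 0.0002] x [ 0.1569 -0.9362 -0.3144]
[-0.1903  0.0105  0.1331]
```

View pics/scene7c.png

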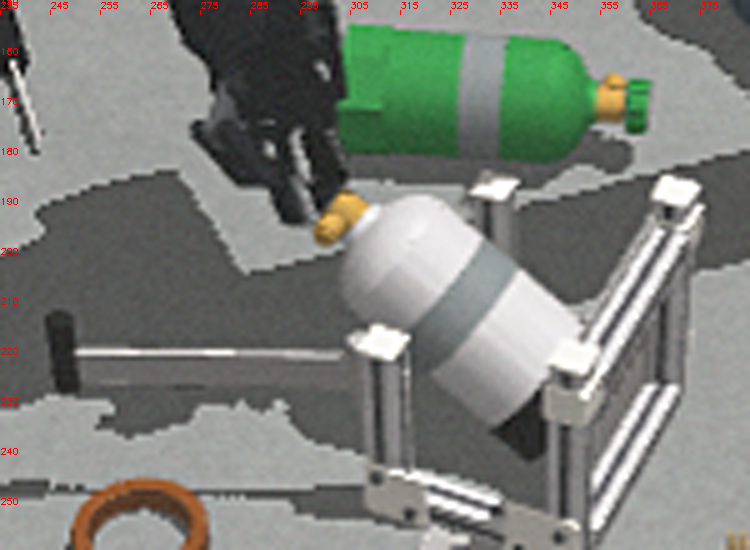

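About 35° up with the boot still low, and forces are small. Continuing.

>>> play_rows --pt "-0.005 -0.0045 0 0 0 -0.0145" --pt "-0.0105 -0.0085 0 0 0 -0.029" --pt "-0.016 -0.0125 0 0 0 -0.0435" --pt "-0.022 -0.016 0 0 0 -0.058" --pt "-0.028 -0.019 0 0 0 -0.0725" --pt "-0.034 -0.0215 0 0 0 -0.0875" --pt "-0.0405 -0.0235 0 0 0 -0.102" --pt "-0.047 -0.0255 0 0 0 -0.1165" --pt "-0.0535 -0.0265 0 0 0 -0.131" --pt "-0.0605 -0.0275 0 0 0 -0.1455" --pt "-0.0605 -0.0275 0 0 0 -0.1455"

```text
t: 10.45
tcp_pos: [0.5385, -0.0409, 0.18]
tool_rot: [-0.497, 0.501, -0.409, 0.578]
force: [1.2, -3.4, 5.4]
finger_gap: 0.4
```

```bash
python3 - <<'E'
from h import *
show()
print(ST(nom(60)[0]))
import cv2
for n in("scene",): cv2.imwrite(f"pics/{n}8.png",snapshot(n)[:,:,::-1])
crop('pics/scene8.png',235,150,150,110,5,'pics/scene8c.png')
arc(60,[62.5,65,67.5,70,72.5,75,77.5,80,82.5,85,87.5,90])
E
```

```text
t 10.45 q [-0.3677  0.5057  1.6688  0.1728  1.0598 -0.6253] 
 tcp [ 0.5385 -0.0409  0.18  ] stand [-0.1388  0.01    0.18  ] F [ 1.1935 -3.3777  5.3901] Fst [np.float64(-3.524958070168351), np.float64(-0.6391413091478118), np.float64(5.390054678378876)] gap 34.16918857132344
 y [-0.0257  0.1706 -0.985 ] pitch 80.0659155719893 z [0.9863 0.1648 0.0028] x [ 0.1629 -0.9715 -0.1725]
[-0.1416  0.0105  0.1782]
62.5 [-0.0068, -0.0015, -0.0, 0.0, 0.0, -0.0145]
65 [-0.0138, -0.0025, -0.0, 0.0, 0.0, -0.0291]
67.5 [-0.021, -0.0032, -0.0, 0.0, 0.0, -0.0436]
70 [-0.0283, -0.0034, -0.0, -0.0, 0.0, -0.0582]
72.5 [-0.0358, -0.0033, -0.0, 0.0, 0.0, -0.0727]
75 [-0.0434, -0.0027, -0.0, -0.0, 0.0, -0.0873]
77.5 [-0.0511, -0.0018, 0.0, -0.0, -0.0, -0.1018]
80 [-0.0589, -0.0004, 0.0, -0.0, 0.0, -0.1164]
82.5 [-0.0667, 0.0014, -0.0, -0.0, 0.0, -0.1309]
85 [-0.0746, 0.0036, 0.0, 0.0, 0.0, -0.1454]
87.5 [-0.0826, 0.0061, -0.0, 0.0, 0.0, -0.16]
90 [-0.0906, 0.0091, -0.0, 0.0, 0.0, -0.1745]
```

View pics/scene8c.png

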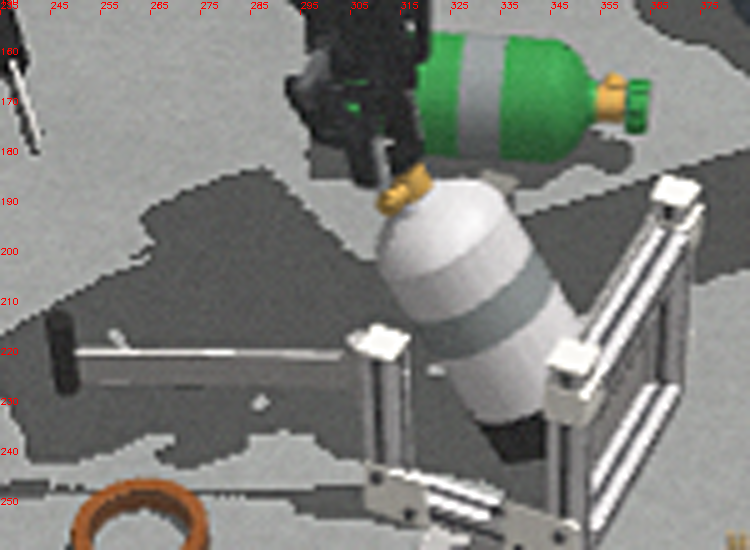

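>>> play_rows --pt "-0.006 -0.003 0 0 0 -0.0145" --pt "-0.0125 -0.005 0 0 0 -0.029" --pt "-0.0195 -0.006 0 0 0 -0.0435" --pt "-0.027 -0.0065 0 0 0 -0.058" --pt "-0.0345 -0.0065 0 0 0 -0.0725" --pt "-0.042 -0.006 0 0 0 -0.0875" --pt "-0.042 -0.006 0 0 0 -0.0875"

```text
t: 11.2
tcp_pos: [0.5304, 0.0, 0.1917]
tool_rot: [-0.519, 0.48, -0.432, 0.559]
force: [0.8, -0.3, -1.8]
finger_gap: 0.399
```

```bash
python3 - <<'E'
from h import *
show()
print(ST(nom(75)[0]))
import cv2
for n in("scene",): cv2.imwrite(f"pics/{n}9.png",snapshot(n)[:,:,::-1])
crop('pics/scene9.png',235,150,150,110,5,'pics/scene9c.png')
arc(75,[77.5,80,82.5,85,87.5,90])
E
```

```text
t 11.2 q [-0.2567  0.4626  1.6997  0.094   1.018  -0.4739] 
 tcp [0.5304 0.     0.1917] stand [-0.0972  0.0115  0.1917] F [ 0.7722 -0.3469 -1.8211] Fst [np.float64(-0.4657179477387781), np.float64(-0.7069977067793705), np.float64(-1.8211110765478402)] gap 34.04885189427403
 y [-0.0152  0.0866 -0.9961] pitch 84.95855016986312 z [ 0.9862  0.1655 -0.0006] x [ 0.1648 -0.9824 -0.0879]
[-0.0994  0.0105  0.1884]
77.5 [-0.0077, 0.0003, 0.0, -0.0, -0.0, -0.0145]
80 [-0.0156, 0.001, 0.0, -0.0, -0.0, -0.0291]
82.5 [-0.0236, 0.0021, 0.0, -0.0, 0.0, -0.0436]
85 [-0.0317, 0.0035, 0.0, 0.0, 0.0, -0.0582]
87.5 [-0.0399, 0.0054, -0.0, 0.0, -0.0, -0.0727]
90 [-0.0481, 0.0076, -0.0, 0.0, -0.0, -0.0873]
```

View pics/scene9c.png

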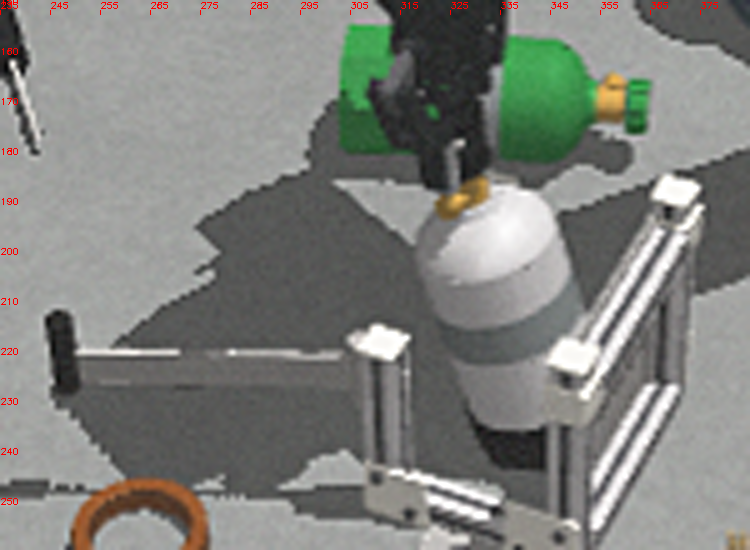

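>>> play_rows --pt "-0.0075 0 0 0 0 -0.0145" --pt "-0.0155 0.0005 0 0 0 -0.029" --pt "-0.0235 0.0015 0 0 0 -0.0435" --pt "-0.0315 0.003 0 0 0 -0.058" --pt "-0.0395 0.0045 0 0 0 -0.0725" --pt "-0.0475 0.0065 0 0 0 -0.0875" --pt "-0.0475 0.0065 0 0 0 -0.0875" --pt "-0.0475 0.0065 0 0 0 -0.0875"

```text
t: 12.05
tcp_pos: [0.5236, 0.0462, 0.1899]
tool_rot: [-0.539, 0.457, -0.457, 0.54]
force: [-0.5, 0.8, 6.2]
finger_gap: 0.398
```

```bash
python3 - <<'E'
from h import *
show()
print(ST(nom(90)[0]))
import cv2
for n in("scene","top"): cv2.imwrite(f"pics/{n}10.png",snapshot(n)[:,:,::-1])
crop('pics/scene10.png',235,150,150,110,5,'pics/scene10c.png')
E
```

```text
t 12.05 q [-0.1252  0.4511  1.7253  0.0007  0.9641 -0.2908] 
 tcp [0.5236 0.0462 0.1899] stand [-0.0506  0.0109  0.1899] F [-0.5202  0.8142  6.2405] Fst [np.float64(0.8867588253739815), np.float64(0.38360324329431694), np.float64(6.240469315047192)] gap 34.00277971891566
 y [ 0.0012  0.0005 -1.    ] pitch 89.92839740275723 z [0.9864 0.1645 0.0012] x [ 0.1645 -0.9864 -0.0003]
[-0.0508  0.0105  0.185 ]
```

View pics/scene10c.png

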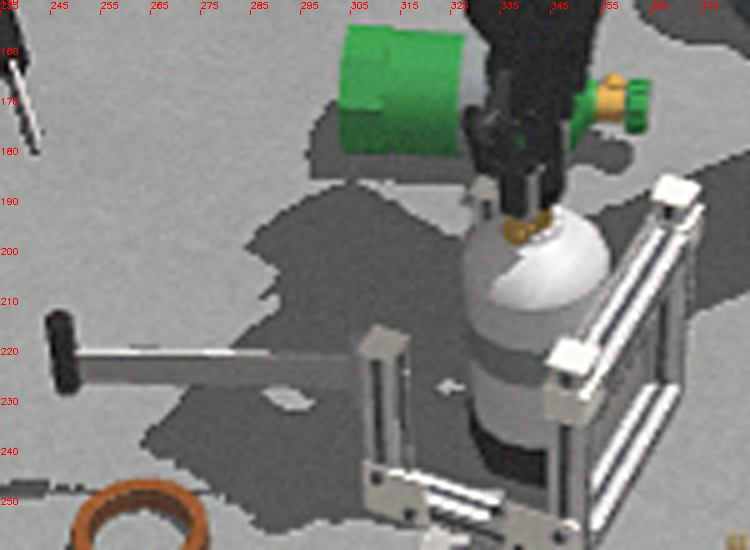

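The bottle looks upright with the boot on the bench. I'll relieve the downward press and release.

>>> play_rows --pt "0 -0.0015 0 0 0 0" --pt "0 -0.0015 0 0 0 0" --pt "0 -0.0015 0 0 0 0" --pt "0 -0.0015 0 0 0 0" --pt "0 -0.0015 0 0 0 0" --pt "0 -0.0015 0 0 0 0" --gripper 0.065

```text
t: 12.75
tcp_pos: [0.5233, 0.0452, 0.1906]
tool_rot: [0.539, -0.457, 0.457, -0.539]
force: [-0.6, 0.4, 0.5]
finger_gap: 0.757
```

```bash
python3 - <<'E'
from h import *
show()
import cv2
for n in("scene","top"): cv2.imwrite(f"pics/{n}11.png",snapshot(n)[:,:,::-1])
crop('pics/scene11.png',235,150,150,110,5,'pics/scene11c.png')
E
```

```text
t 12.75 q [-0.1265  0.4501  1.7246 -0.0004  0.967  -0.2907] 
 tcp [0.5233 0.0452 0.1906] stand [-0.0514  0.0113  0.1906] F [-0.6075  0.3845  0.4848] Fst [np.float64(0.47650106248671587), np.float64(0.538361985300839), np.float64(0.48480528437911047)] gap 64.61708764409187
 y [-0.0001 -0.0003 -1.    ] pitch 89.9815502175544 z [ 0.9865  0.1636 -0.0002] x [ 0.1636 -0.9865  0.0003]
```

View pics/scene11c.png

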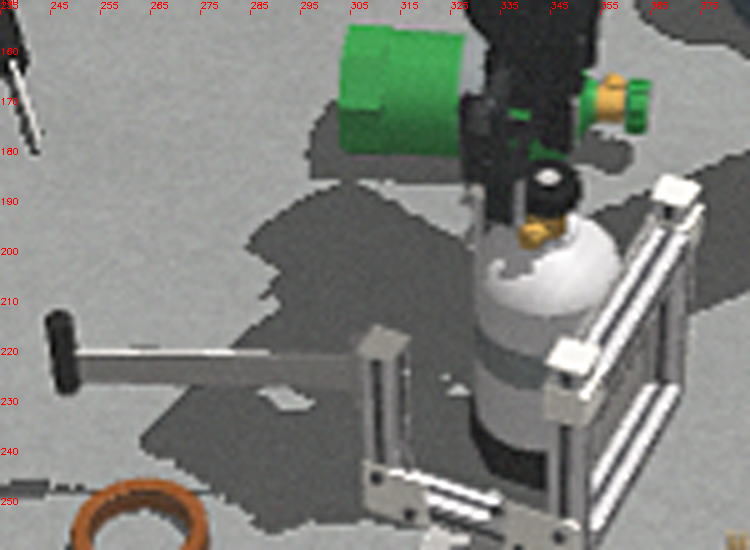

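>>> play_rows --pt "0 -0.008 0 0 0 0" --pt "0 -0.02 0 0 0 0" --pt "0 -0.035 0 0 0 0" --pt "0 -0.055 0 0 0 0" --pt "0 -0.075 0 0 0 0" --pt "0 -0.09 0 0 0 0" --pt "0 -0.09 0 0 0 0"

```text
t: 13.55
tcp_pos: [0.5251, 0.0452, 0.2841]
tool_rot: [-0.538, 0.455, -0.459, 0.541]
force: [0.1, -1.4, 0.6]
finger_gap: 0.757
```

```bash
python3 - <<'E'
from h import *
show()
print(delta(W(-.215,-.165,.24),pose(90,-1)))
import cv2
for n in("scene","top"): cv2.imwrite(f"pics/{n}12.png",snapshot(n)[:,:,::-1])
crop('pics/scene12.png',235,150,150,110,5,'pics/scene12c.png')
E
```

```text
t 13.55 q [-0.1262  0.3299  1.6161 -0.0003  1.1883 -0.2908] 
 tcp [0.5251 0.0452 0.2841] stand [-0.0517  0.0095  0.2841] F [ 0.0976 -1.409   0.5943] Fst [np.float64(-1.4065339813627498), np.float64(0.12847858746553895), np.float64(0.5942586905180621)] gap 64.63925578872524
 y [ 0.0071 -0.0012 -1.    ] pitch 89.5849291529619 z [0.9864 0.164  0.0069] x [ 0.164  -0.9865  0.0024]
[ 0.1639  0.0456  0.1735 -0.0069  0.0045  0.0023]
```

View pics/scene12c.png

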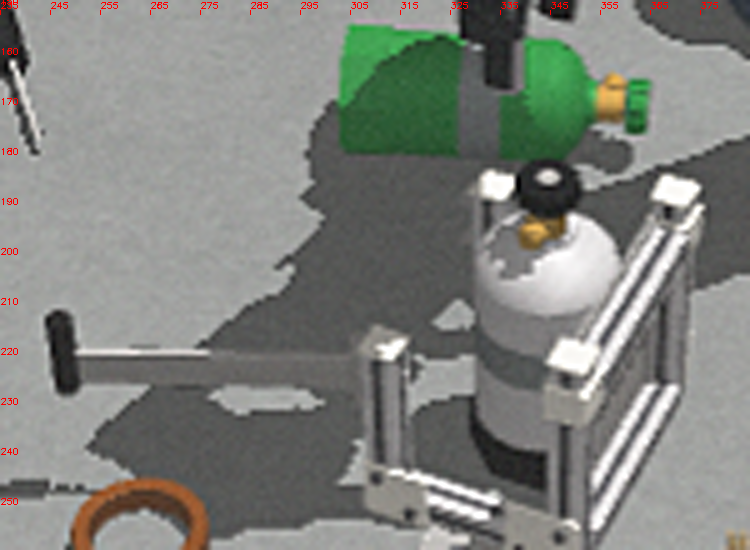

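The bottle stands upright and free, with its wheel at about (344,187). Next I move beyond the bar with the fingers shut.

>>> play_rows --pt "0.015 0 0.015 0 0 0" --pt "0.035 0 0.035 0 0 0" --pt "0.055 0 0.058 0 0 0" --pt "0.075 0 0.08 0 0 0" --pt "0.095 0 0.1 0 0 0" --pt "0.115 0.01 0.122 0 0 0" --pt "0.135 0.02 0.143 0 0 0" --pt "0.152 0.03 0.16 0 0 0" --pt "0.164 0.04 0.173 0 0 0" --pt "0.164 0.04 0.173 0 0 0" --pt "0.164 0.04 0.173 0 0 0" --gripper 0

```text
t: 14.75
tcp_pos: [0.7199, -0.0879, 0.2389]
tool_rot: [0.54, -0.458, 0.456, -0.539]
force: [-0.6, 0.4, 0.2]
finger_gap: -0.003
```

```bash
python3 - <<'E'
from h import *
show()
print(delta(W(-.215,-.16,.095),pose(90,-1)))
import cv2
for n in("scene","top"): cv2.imwrite(f"pics/{n}13.png",snapshot(n)[:,:,::-1])
crop('pics/scene13.png',235,150,150,110,5,'pics/scene13c.png')
crop('pics/top13.png',280,140,120,115,5,'pics/top13c.png')
E
```

```text
t 14.75 q [-0.2751  0.6651  1.1381 -0.      1.3421 -0.4393] 
 tcp [ 0.7199 -0.0879  0.2389] stand [-0.2142 -0.1614  0.2389] F [-0.5893  0.4457  0.1991] Fst [np.float64(0.5340659721615074), np.float64(0.5105865664205067), np.float64(0.19911299029340152)] gap -0.21763223421674371
 y [-0.0035  0.001  -1.    ] pitch 89.78973727416279 z [ 0.9865  0.1635 -0.0033] x [ 0.1635 -0.9865 -0.0015]
[ 0.001   0.1439 -0.001   0.0033  0.0039 -0.0015]
```

View pics/scene13c.png

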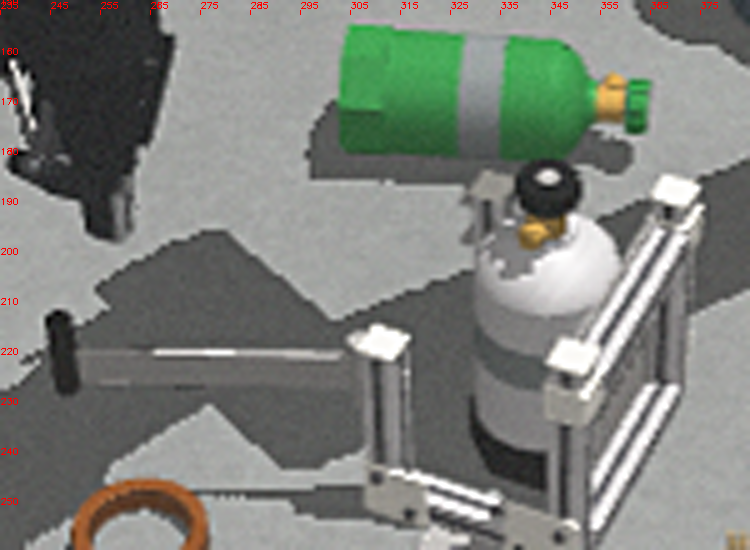

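View pics/top13c.png

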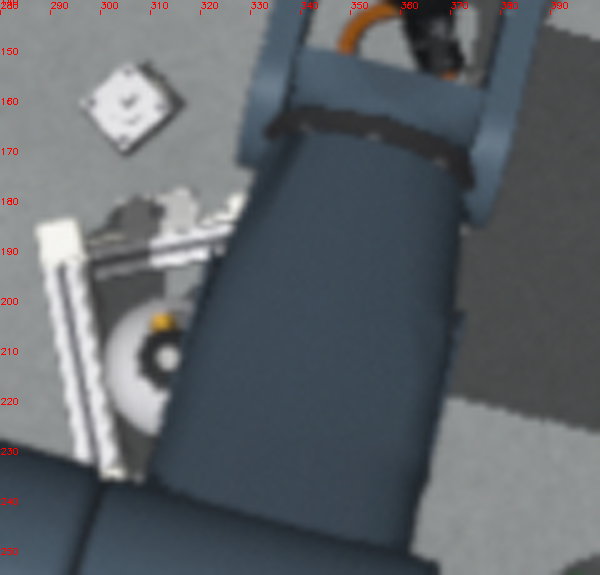

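The forearm hangs near the bottle in plan view, so I'll check its clearance before lowering, using link lengths fitted from recorded poses.

```bash
python3 - <<'E'
from h import *
from scipy.optimize import least_squares
D=[([.9705,.5283,1.4338,0,1.1814],[.2555,.5697,.2305]),([.0287,.1989,1.7259,0,1.217],[.4406,.1235,.3111]),([-.1252,.4511,1.7253,0,.9641],[.5236,.0462,.1899]),([-.1262,.3299,1.6161,0,1.1883],[.5251,.0452,.2841]),([-.2751,.6651,1.1381,0,1.3421],[.7199,-.0879,.2389])]
def wr(q,v):
    h,L1,L2,L,a,o,k=v
    r=a+L1*np.sin(q[1])+k*np.cos(q[1])*0+L2*np.sin(q[1]+q[2]); z=h+L1*np.cos(q[1])+L2*np.cos(q[1]+q[2])
    return np.array([r*np.cos(q[0])-o*np.sin(q[0]),r*np.sin(q[0])+o*np.cos(q[0]),z])
def f(v):
    out=[]
    for q,p in D:
        w=wr(q,v); out+=list(w-[0,0,v[3]]-p)
    # pitched: wrist = tcp - L*y
    for q,p,y in (([-.6147,.8635,1.5386],[.5515,-.1242,.0331],[-.0825,.4936,-.8658]),([-.5013,.6271,1.6211],[.5455,-.0888,.1342],[-.0517,.3102,-.9493]),([-.6869,.5961,1.2801],[.5642,-.1923,.2772],[-.0803,.4933,-.8661])):
        out+=list(wr(q,v)-(np.array(p)-v[3]*np.array(y)))
    return out
r=least_squares(f,[.3,.4,.4,.25,0,.1,0]);print(r.x,np.sqrt(np.mean(r.fun**2)))
h,L1,L2,L,a,o,_=r.x
B=W(-.042,.0105,.205)
# for finger positions: wrist height and forearm line height/dist at bottle
for st in((-.215,-.16,.095),(-.25,-.1,.095),(-.265,.0,.095),(-.23,.04,.095),(-.14,.055,.095)):
    P=W(*st); w=P+[0,0,L]
    def g(q): return wr([q[0],q[1],q[2]],r.x)-w
    q=least_squares(g,[-.2,.7,1.3]).x
    e=np.array([ (a+L1*np.sin(q[1]))*np.cos(q[0])-o*np.sin(q[0]),(a+L1*np.sin(q[1]))*np.sin(q[0])+o*np.cos(q[0]),h+L1*np.cos(q[1])])
    d=w-e;t=np.clip(((B-e)[:2]@d[:2])/(d[:2]@d[:2]),0,1);c=e+t*d
    print(st,'q',q,'elbow',e,'wrist',w,'closest',t,c,'horiz',np.linalg.norm((c-B)[:2]),'dz',c[2]-.205)
E
```

```text
[ 0.2259  0.5368  0.3898  0.3061 -0.0224  0.1099  0.    ] 0.011004531364743896
(-0.215, -0.16, 0.095) q [-0.2755  0.83    1.2414] elbow [0.3895 0.0041 0.5881] wrist [ 0.7186 -0.0889  0.4011] closest 0.3344538705586653 [ 0.4996 -0.027   0.5256] horiz 0.08486487612770496 dz 0.32057143721709247
(-0.25, -0.1, 0.095) q [-0.3603  0.7535  1.4055] elbow [ 0.3615 -0.0187  0.6173] wrist [ 0.6649 -0.133   0.4011] closest 0.3853599676899335 [ 0.4784 -0.0628  0.534 ] horiz 0.1254940786833194 dz 0.3290003086048898
(-0.265, 0.0, 0.095) q [-0.4673  0.6243  1.678 ] elbow [ 0.3096 -0.0331  0.6614] wrist [ 0.5686 -0.1638  0.4011] closest 0.5193009671124073 [ 0.4441 -0.101   0.5262] horiz 0.1743430574230255 dz 0.32121503373465443
(-0.23, 0.04, 0.095) q [-0.4582  0.5536  1.8238] elbow [ 0.2816 -0.0163  0.6825] wrist [ 0.5235 -0.1356  0.4011] closest 0.6849935034248373 [ 0.4473 -0.0981  0.4897] horiz 0.17028536885832238 dz 0.2847089189855653
(-0.14, 0.055, 0.095) q [-0.3222  0.4945  1.9437] elbow [0.2552 0.0307 0.6983] wrist [ 0.4943 -0.0492  0.4011] closest 0.9759876341924298 [ 0.4886 -0.0473  0.4082] horiz 0.10746169622836874 dz 0.2031994869766872
```

>>> play_rows --pt "0 0.015 0 0 0 0" --pt "0 0.035 0 0 0 0" --pt "0 0.055 0 0 0 0" --pt "0 0.075 0 0 0 0" --pt "0 0.095 0 0 0 0" --pt "0 0.115 0 0 0 0" --pt "0 0.132 0 0 0 0" --pt "0 0.143 0 0 0 0" --pt "0 0.143 0 0 0 0" --pt "0 0.143 0 0 0 0"

```text
t: 15.85
tcp_pos: [0.7212, -0.0882, 0.0981]
tool_rot: [-0.539, 0.457, -0.458, 0.539]
force: [0.4, 0.0, 0.3]
finger_gap: 0.004
```

```bash
cat >> h.py <<'E'
def barpt(phi,r=.13,off=.013):
    u=np.array([-np.sin(phi),np.cos(phi)]);t=np.array([np.cos(phi),np.sin(phi)])
    p=np.array([-.12,-.075])+r*u-off*t; return p
E
python3 - <<'E'
from h import *
show()
s=sense();R0=pose(90,-1);p0=s['tcp_pos']
for phi in np.arange(1.97,-.01,-.1):
    p=barpt(phi); P=W(p[0],p[1],p0[2]); print(round(phi,2),p.round(4),np.round(R0.inv().apply(P-p0),4))
import cv2
for n in("scene","top"): cv2.imwrite(f"pics/{n}14.png",snapshot(n)[:,:,::-1])
crop('pics/scene14.png',235,150,150,110,5,'pics/scene14c.png')
E
```

```text
t 15.85 q [-0.275   0.8098  1.2507 -0.0003  1.0802 -0.4394] 
 tcp [ 0.7212 -0.0882  0.0981] stand [-0.2147 -0.1627  0.0981] F [0.4304 0.0187 0.333 ] Fst [np.float64(-0.05022299938624462), np.float64(-0.4278480855942735), np.float64(0.33300893782797997)] gap 0.31904856853264696
 y [ 0.0008 -0.0005 -1.    ] pitch 89.9440092396476 z [0.9865 0.1639 0.0007] x [ 0.1639 -0.9865  0.0007]
1.97 [-0.2347 -0.1375] [ 0.02   -0.     -0.0252]
1.87 [-0.2404 -0.1257] [ 0.0257 -0.     -0.037 ]
1.77 [-0.2449 -0.1135] [ 0.0301 -0.     -0.0493]
1.67 [-0.2481 -0.1008] [ 0.0333 -0.     -0.0619]
1.57 [-0.25   -0.0879] [ 0.0353 -0.     -0.0748]
1.47 [-0.2506 -0.0749] [ 0.0359 -0.     -0.0879]
1.37 [-0.25   -0.0618] [ 0.0353 -0.     -0.1009]
1.27 [-0.248  -0.0489] [ 0.0333 -0.     -0.1138]
1.17 [-0.2448 -0.0363] [ 0.03   -0.     -0.1265]
1.07 [-0.2403 -0.024 ] [ 0.0256 -0.     -0.1387]
0.97 [-0.2346 -0.0122] [ 0.0199 -0.     -0.1505]
0.87 [-0.2277 -0.0011] [ 0.013  -0.     -0.1616]
0.77 [-0.2198  0.0093] [ 0.0051 -0.     -0.172 ]
0.67 [-0.2109  0.0188] [-0.0038 -0.     -0.1816]
0.57 [-0.2011  0.0274] [-0.0136 -0.     -0.1902]
0.47 [-0.1905  0.035 ] [-0.0243 -0.     -0.1977]
0.37 [-0.1791  0.0415] [-0.0356 -0.     -0.2042]
0.27 [-0.1672  0.0468] [-0.0475 -0.     -0.2096]
0.17 [-0.1548  0.0509] [-0.0599 -0.     -0.2137]
0.07 [-0.1421  0.0538] [-0.0727 -0.     -0.2165]
```

View pics/scene14c.png

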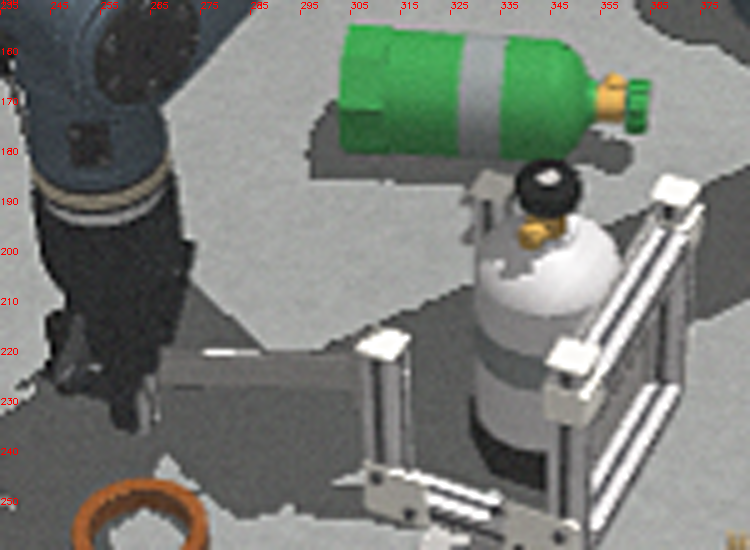

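The fingers are on the far side of the bar. Sweeping it round.

>>> play_rows --pt "0.01 0.002 -0.012 0 0 0" --pt "0.02 0.002 -0.025 0 0 0" --pt "0.0255 0.002 -0.037 0 0 0" --pt "0.03 0.002 -0.049 0 0 0" --pt "0.0335 0.002 -0.062 0 0 0" --pt "0.0355 0.002 -0.075 0 0 0" --pt "0.036 0.002 -0.088 0 0 0" --pt "0.0355 0.002 -0.101 0 0 0" --pt "0.0335 0.002 -0.114 0 0 0" --pt "0.03 0.002 -0.1265 0 0 0" --pt "0.0255 0.002 -0.1385 0 0 0"

```text
t: 17.05
tcp_pos: [0.5876, -0.1368, 0.0962]
tool_rot: [-0.539, 0.457, -0.458, 0.539]
force: [1.3, 0.9, -0.1]
finger_gap: 0.001
```

```bash
python3 - <<'E'
from h import *
show()
R0=pose(90,-1);c=barpt(1.07)
for phi in np.arange(.97,-.06,-.1):
    p=barpt(phi); print(round(phi,2),np.round(R0.inv().apply(W(*p,0)-W(*c,0)),4))
import cv2
for n in("scene","top"): cv2.imwrite(f"pics/{n}15.png",snapshot(n)[:,:,::-1])
crop('pics/scene15.png',235,150,150,110,5,'pics/scene15c.png')
E
```

```text
t 17.05 q [-0.4137  0.6751  1.5987 -0.0003  0.866  -0.577 ] 
 tcp [ 0.5876 -0.1368  0.0962] stand [-0.2414 -0.0231  0.0962] F [ 1.326   0.8761 -0.0669] Fst [np.float64(0.6532943095465369), np.float64(-1.448861031121151), np.float64(-0.06691893432727823)] gap 0.11493086735268249
 y [ 0.0015 -0.001  -1.    ] pitch 89.89736796973013 z [0.9867 0.1628 0.0013] x [ 0.1628 -0.9867  0.0012]
0.97 [-0.0057  0.     -0.0118]
0.87 [-0.0125  0.     -0.0229]
0.77 [-0.0204  0.     -0.0333]
0.67 [-0.0294  0.     -0.0428]
0.57 [-0.0392  0.     -0.0514]
0.47 [-0.0498  0.     -0.059 ]
0.37 [-0.0611  0.     -0.0655]
0.27 [-0.0731  0.     -0.0708]
0.17 [-0.0855  0.     -0.0749]
0.07 [-0.0982  0.     -0.0778]
-0.03 [-0.1112  0.     -0.0793]
```

View pics/scene15c.png

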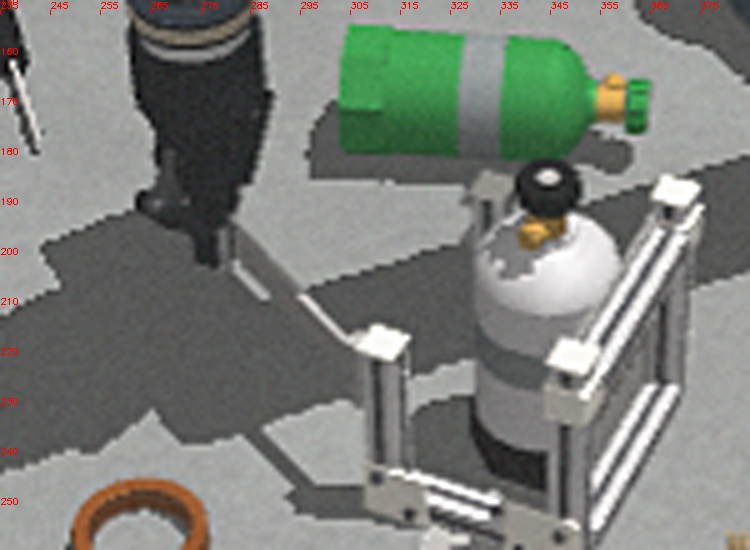

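The bar follows the finger. Continuing to nearly shut.

>>> play_rows --pt "-0.0055 0 -0.012 0 0 0" --pt "-0.0125 0 -0.023 0 0 0" --pt "-0.0205 0 -0.0335 0 0 0" --pt "-0.0295 0 -0.043 0 0 0" --pt "-0.039 0 -0.0515 0 0 0" --pt "-0.05 0 -0.059 0 0 0" --pt "-0.061 0 -0.0655 0 0 0" --pt "-0.073 0 -0.071 0 0 0" --pt "-0.0855 0 -0.075 0 0 0" --pt "-0.0945 0 -0.077 0 0 0" --pt "-0.0945 0 -0.077 0 0 0"

```text
t: 18.25
tcp_pos: [0.4955, -0.0537, 0.0956]
tool_rot: [0.54, -0.458, 0.456, -0.539]
force: [0.4, -0.8, -0.2]
finger_gap: 0.003
```

```bash
python3 - <<'E'
from h import *
show()
import cv2
for n in("scene","top"): cv2.imwrite(f"pics/{n}16.png",snapshot(n)[:,:,::-1])
crop('pics/scene16.png',235,150,150,110,5,'pics/scene16c.png')
E
```

```text
t 18.25 q [-0.3324  0.5808  1.8636 -0.0003  0.6998 -0.4985] 
 tcp [ 0.4955 -0.0537  0.0956] stand [-0.1446  0.0546  0.0956] F [ 0.4486 -0.8023 -0.1554] Fst [np.float64(-0.8636549513913399), np.float64(-0.31480445403418916), np.float64(-0.1554287831608381)] gap 0.2143606794688003
 y [-0.0024  0.0007 -1.    ] pitch 89.85626857552623 z [ 0.9862  0.1655 -0.0023] x [ 0.1655 -0.9862 -0.001 ]
```

View pics/scene16c.png

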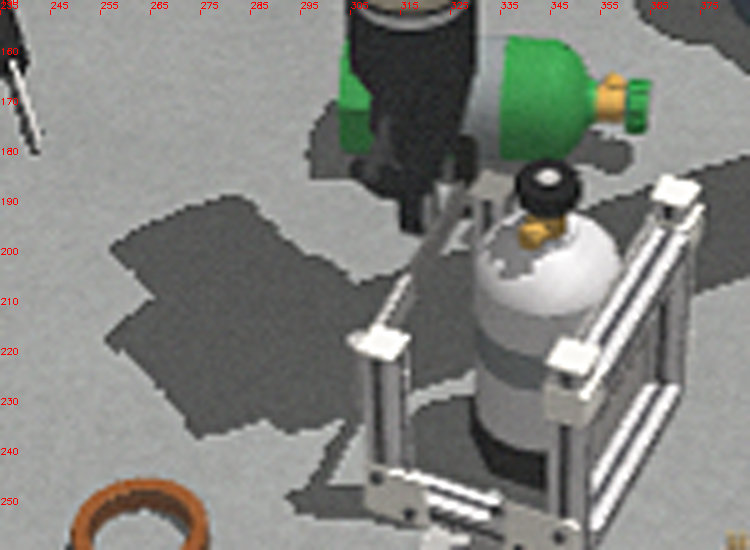

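>>> play_rows --pt "-0.003 0 -0.0005 0 0 0" --pt "-0.006 0 -0.001 0 0 0" --pt "-0.009 0 -0.001 0 0 0" --pt "-0.009 0 -0.001 0 0 0"

```text
t: 18.75
tcp_pos: [0.4944, -0.0465, 0.0957]
tool_rot: [0.539, -0.457, 0.457, -0.539]
force: [0.6, 0.6, -1.0]
finger_gap: -0.004
```

```bash
python3 - <<'E'
from h import *
show()
E
```

```text
t 18.75 q [-0.3191  0.5784  1.8698 -0.0003  0.6937 -0.4833] 
 tcp [ 0.4944 -0.0465  0.0957] stand [-0.1373  0.0545  0.0957] F [ 0.5501  0.5697 -1.022 ] Fst [np.float64(0.47459639067495707), np.float64(-0.6340027835625575), np.float64(-1.0220041607748187)] gap -0.30480486069203605
 y [-0.0003 -0.0001 -1.    ] pitch 89.98409083323259 z [ 0.9865  0.1638 -0.0003] x [ 0.1638 -0.9865  0.0001]
```

>>> play_rows --pt "-0.002 0 0 0 0 0" --pt "-0.004 0 0 0 0 0" --pt "-0.006 0 0 0 0 0" --pt "-0.006 0 0 0 0 0"

```text
t: 19.15
tcp_pos: [0.4937, -0.0424, 0.0958]
tool_rot: [0.541, -0.456, 0.457, -0.539]
force: [-0.2, -7.3, -0.3]
finger_gap: -0.005
```

```bash
python3 - <<'E'
from h import *
show()
import cv2
for n in("scene","top"): cv2.imwrite(f"pics/{n}17.png",snapshot(n)[:,:,::-1])
crop('pics/scene17.png',295,150,100,110,5,'pics/scene17c.png')
E
```

```text
t 19.15 q [-0.3096  0.5772  1.873  -0.0051  0.6901 -0.4724] 
 tcp [ 0.4937 -0.0424  0.0958] stand [-0.1332  0.0546  0.0958] F [-0.1916 -7.293  -0.3468] Fst [np.float64(-7.169062431754578), np.float64(1.353158958185627), np.float64(-0.34677930040957183)] gap -0.4308895962450153
 y [ 0.0003 -0.0035 -1.    ] pitch 89.7976552161225 z [ 0.9861  0.166  -0.0003] x [ 0.166  -0.9861  0.0035]
```

View pics/scene17c.png

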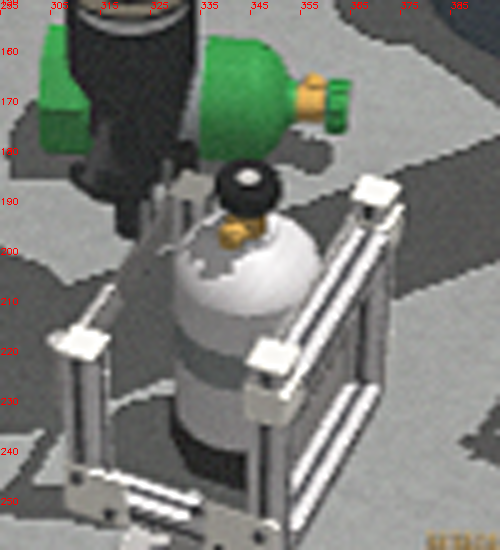

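>>> play_rows --pt "-0.0015 0 0 0 0 0" --pt "-0.003 0 0 0 0 0" --pt "-0.003 0 0 0 0 0" --pt "-0.003 0 0 0 0 0"

```text
t: 19.65
tcp_pos: [0.4937, -0.0422, 0.0958]
tool_rot: [0.542, -0.454, 0.458, -0.538]
force: [-3.4, -17.7, -1.5]
finger_gap: -0.003
```

```bash
python3 - <<'E'
from h import *
show()
E
```

```text
t 19.65 q [-0.3069  0.5768  1.8737 -0.0109  0.6878 -0.467 ] 
 tcp [ 0.4937 -0.0422  0.0958] stand [-0.133   0.0545  0.0958] F [ -3.3527 -17.712   -1.5203] Fst [np.float64(-16.950186094493677), np.float64(6.136651707388267), np.float64(-1.5202816632592844)] gap -0.26972968118515595
 y [ 0.0011 -0.0076 -1.    ] pitch 89.5584145910292 z [ 0.9858  0.1677 -0.0002] x [ 0.1677 -0.9858  0.0077]
```

Hard stop at 17 N with no further travel. Backing off and checking.

>>> play_rows --pt "0.008 0 0 0 0 0" --pt "0.02 0 0 0 0 0" --pt "0.04 0 0 0 0 0" --pt "0.06 -0.01 0 0 0 0" --pt "0.08 -0.04 0 0 0 0" --pt "0.1 -0.08 0 0 0 0" --pt "0.12 -0.12 0 0 0 0" --pt "0.14 -0.16 0 0 0 0" --pt "0.16 -0.2 0 0 0 0" --pt "0.18 -0.22 0 0 0 0" --pt "0.2 -0.24 0 0 0 0" --pt "0.2 -0.24 0 0 0 0"

```text
t: 20.85
tcp_pos: [0.5276, -0.2382, 0.3389]
tool_rot: [-0.539, 0.455, -0.461, 0.539]
force: [0.3, 0.0, -0.2]
finger_gap: -0.0
```

```bash
python3 - <<'E'
from h import *
show()
import cv2
for n in("scene","top"): cv2.imwrite(f"pics/{n}18.png",snapshot(n)[:,:,::-1])
crop('pics/scene18.png',255,150,130,110,5,'pics/scene18c.png')
crop('pics/top18.png',280,140,120,115,5,'pics/top18c.png')
E
```

```text
t 20.85 q [-0.617   0.3554  1.4161 -0.0003  1.3618 -0.7792] 
 tcp [ 0.5276 -0.2382  0.3389] stand [-0.3319  0.0524  0.3389] F [ 0.2649  0.0373 -0.2447] Fst [np.float64(-0.0054109648530314206), np.float64(-0.2674528693510375), np.float64(-0.24471272928738247)] gap -0.04244743322400588
 y [ 0.0066 -0.005  -1.    ] pitch 89.525265219172 z [0.9868 0.1616 0.0057] x [ 0.1615 -0.9868  0.006 ]
```

View pics/scene18c.png

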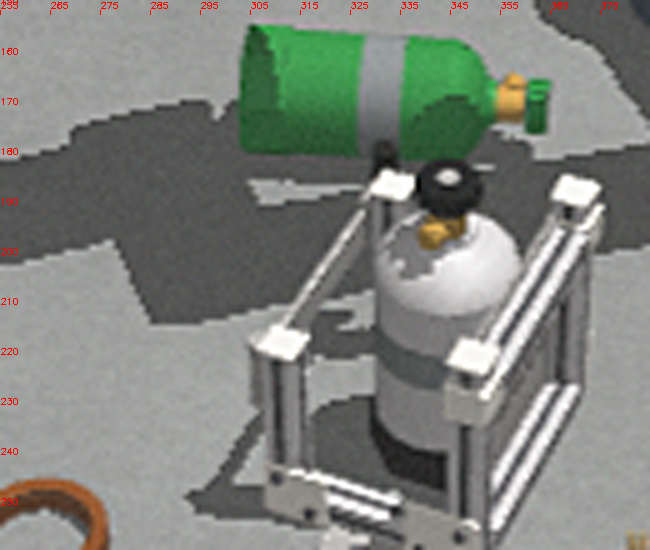

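View pics/top18c.png

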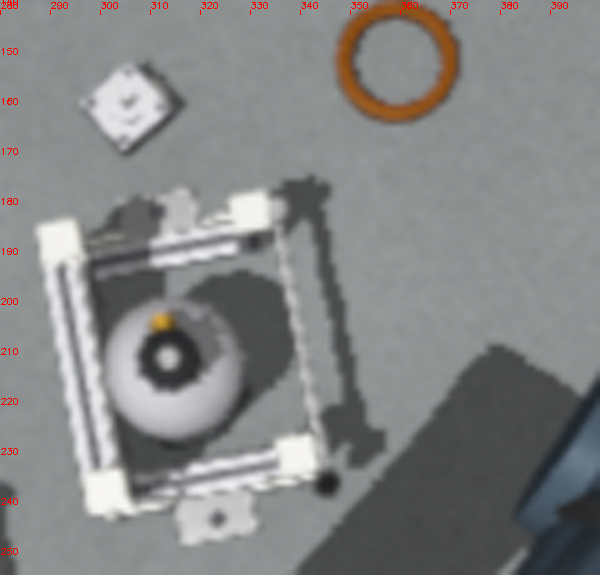

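```bash
python3 - <<'E'
from h import *
w=tri([344,186],[312.5,211.3]);print('wheel top',w,ST(w[0]), ST(onz('top',[312.5,211.3],.205)[0]),'body', ST(onz('top',[314,213],.13)[0]))
g=onz('top',[324.8,236.5],.137)[0];d=ST(g)-[-.12,-.075,0];print('grip',ST(g),'angle',np.arctan2(-d[0],d[1]))
E
```

```text
wheel top (array([0.5225, 0.056 , 0.2026]), np.float64(0.00040847112148325703)) [-0.0406  0.0104  0.2026] [-0.0405  0.0107  0.205 ] body [-0.0418  0.0107  0.13  ]
grip [-0.0613  0.0863  0.137 ] angle -0.348903185028634
```

```bash
python3 - <<'E'
from h import *
g=onz('top',[345.4,236.6],.137)[0];d=ST(g)-[-.12,-.075,0];print('grip',ST(g),'angle',np.arctan2(-d[0],d[1]),np.hypot(*d[:2]))
print('wheel top',ST(tri([344.5,186],[313.6,211.6])[0]))
sign_off()
E
```

```text
grip [-0.1218  0.0976  0.137 ] angle 0.010415820565108315 0.1726183256126437
wheel top [-0.0419  0.0124  0.2007]
the job is handed in; nothing more can be done
```

The bottle now stands upright in the stand with the retaining bar shut, and I handed the job in at about t = 21 s of the 64 s allowed.

- **Butting the foot:** I gripped the handwheel and pushed the lying bottle about 25 mm until the foot met the back plate at about 12 N.
- **Tipping up:** I tipped the bottle up along its arc with light forces (under 7 N). The pictures showed the foot staying low the whole way. I then released it.
- **Shutting the bar:** I swept the bar round with the closed fingers from about 1.97 rad. I pressed it to a hard stop at about 17 N, then backed off clear of everything.

**Last checks**
- **Bottle:** upright, with the wheel centre at stand x about -42 mm, y about +12 mm and the top about 0.20 m up. That is within the allowed ±35 mm of the middle line.
- **Bar:** the final reading was 0.01 rad, against the 0.06 rad limit. The reading before it gave -0.35 rad because I had misread the grip's pixel position, so I corrected the pixel and measured again.
- **Robot:** the force reading was near zero and the arm was well clear.
- **Bystanders:** the tape, motor and green bottle look unmoved in the final close-ups. I did not measure the heat sink, screwdriver, spray can, jar or fan again at the end.

The first grip on the wheel was too shallow, so I reopened, went about 7 mm deeper and closed again before moving the bottle.

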